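# Sweep the washed wheel nuts off the draining board and fill them into the jar

### The job

Stand the socket from the draining board upright on the rubber mat, push the catch pan's low side in under the board's open edge, and with the scraper block sweep all the wheel nuts off the board into the pan; do not touch nuts that lie on the board with the gripper (any that stray onto the bench may be picked up and put into the pan). Once all the nuts are in the pan, pour them from its spout through the wide funnel, so that every nut ends up inside the jar. Finish with the empty pan standing level on the bench and the scraper standing back on the mat beside the socket, and leave the other things on the bench alone.

Things in the scene. Friction and masses are not known exactly. Their poses are not given: they have to be found in the camera images.
- deck (a point): Draining board, bolted down: steel deck, top 52 mm above the bench, clear area 170 mm (x) by 205 mm (y). Raised edges 20 mm high, 6 mm thick at x = +-85 mm and y = +110 mm; OPEN edge at y = -95 mm. Deck sheet 6 mm thick; below the open edge is free space 46 mm high and 60 mm deep up to the two legs. This point lies on the deck's top. At yaw 0 the open edge faces the world's -y.
- deck_edge (a point): The middle of the draining board's open edge, on the deck's top; same axes as deck (-y points out over the edge).
- pan_grip (a point): Middle of the loose catch pan's grip plate, the place to hold it: flat black upright plate 60 mm long (pan x), 12 mm thick (pan y), 30 to 96 mm above the pan's underside, on the pan's -y wall, near the centre of mass in x. This point is 72 mm above the underside. Sheet-metal pan, about 0.3 kg. Pan axes: -x towards the spout, z up; the low wall is on the +y side.
- pan_floor (a point): Middle of the pan's flat floor, 3 mm above its underside; pan axes; from pan_grip x +10, y +59, z -69 mm. The pan spans x -94 to +94 mm, then narrows, its floor rising 10 mm, to the open spout lip 74 mm wide at x -150 mm; y -65 to +65 mm. The +y wall is 24 mm high and goes about 40 mm in under the board's open edge; other walls 36 mm. Nuts slide out when it is tipped lip-down by 35 to 65 degrees.
- jar_floor (a point): Inside bottom of a narrow clear jar, inner diameter 73 mm, 90 mm deep, fixed in a round steel base (116 mm) bolted to the bench; this point is 13 mm above the bench, on its axis.
- funnel_mouth (a point): Centre of the rim of the wide steel funnel fixed in the jar's mouth: rim diameter 176 mm, 158 mm above the bench, cone about 45 degrees, throat 63 mm inner diameter.
- scraper_mid (a point): Middle of the scraper block (loose, about 0.22 kg, heavy foot), 42 mm above its underside. Its foot is a wooden block with rubber sole 100 mm (its x) by 52 mm (y) by 28 mm high; on it stands a wooden grip 46 mm (x) by 26 mm (y), up to 84 mm above the sole. z is up.
- socket_mid (a point): Middle of a deep impact socket (loose, dark steel, 0.25 kg, 78 mm tall), 39 mm above its underside; z is up. 34 mm diameter below, 26 mm in its upper half (from 42 mm up). At the start it stands on the draining board, behind the nuts, near the closed edge.
- mat: Black rubber mat lying fixed on the bench, 180 mm (x) by 200 mm (y), 3 mm thick, the place of scraper and socket; at the start the scraper stands on its +y half, long side roughly along x. Origin: the middle of its underside.
- nut1_mid (a point): One of the wheel nuts (5 to 9 of them, all alike: domed steel hexagon nuts, 22 mm across flats, 28 mm tall, 45 g, slippery; None if absent). This point is its centre; at the start it stands on the draining board, its z axis up.
- nut2_mid (a point): Another wheel nut, as nut1.
- nut3_mid (a point): Another wheel nut, as nut1.
- nut4_mid (a point): Another wheel nut, as nut1.
- nut5_mid (a point): Another wheel nut, as nut1.
- nut6_mid (a point): Another wheel nut, as nut1.
- nut7_mid (a point): Another wheel nut, as nut1.
- nut8_mid (a point): Another wheel nut, as nut1.
- nut9_mid (a point): Another wheel nut, as nut1.
- wrench: Bystander, to be left alone: spanner 200 mm long, lying. Origin at its underside (middle of the length for lying tools).
- spraycan: Bystander, to be left alone: spray can, 56 mm thick, 150 mm tall. Origin at its underside (middle of the length for lying tools).
- bearing: Bystander, to be left alone: ball bearing (dark between bright rings), 68 mm diameter, 20 mm thick, lying. Origin at its underside (middle of the length for lying tools).
- hammer: Bystander, to be left alone: hammer 240 mm long, lying. Origin at its underside (middle of the length for lying tools).
- greasetin: Bystander, to be left alone: grease tin, 80 mm diameter, 55 mm tall. Origin at its underside (middle of the length for lying tools).
- screwdriver: Bystander, to be left alone: screwdriver 200 mm long, lying. Origin at its underside (middle of the length for lying tools).

How it is judged:
On the way, in this order (a step that is already met when the one before it is completed fails the run):
1. the scraper pushes nuts on the draining board (((contact force between scraper and nut1 above 0.1 N and x of nut1_mid in the frame of deck between -0.09 and 0.09 m and y of nut1_mid in the frame of deck between -0.095 and 0.115 m and z of nut1_mid in the frame of deck between -0.005 and 0.025 m) or (contact force between scraper and nut2 above 0.1 N and x of nut2_mid in the frame of deck between -0.09 and 0.09 m and y of nut2_mid in the frame of deck between -0.095 and 0.115 m and z of nut2_mid in the frame of deck between -0.005 and 0.025 m) or (contact force between scraper and nut3 above 0.1 N and x of nut3_mid in the frame of deck between -0.09 and 0.09 m and y of nut3_mid in the frame of deck between -0.095 and 0.115 m and z of nut3_mid in the frame of deck between -0.005 and 0.025 m) or (contact force between scraper and nut4 above 0.1 N and x of nut4_mid in the frame of deck between -0.09 and 0.09 m and y of nut4_mid in the frame of deck between -0.095 and 0.115 m and z of nut4_mid in the frame of deck between -0.005 and 0.025 m) or (contact force between scraper and nut5 above 0.1 N and x of nut5_mid in the frame of deck between -0.09 and 0.09 m and y of nut5_mid in the frame of deck between -0.095 and 0.115 m and z of nut5_mid in the frame of deck between -0.005 and 0.025 m) or (contact force between scraper and nut6 above 0.1 N and x of nut6_mid in the frame of deck between -0.09 and 0.09 m and y of nut6_mid in the frame of deck between -0.095 and 0.115 m and z of nut6_mid in the frame of deck between -0.005 and 0.025 m) or (contact force between scraper and nut7 above 0.1 N and x of nut7_mid in the frame of deck between -0.09 and 0.09 m and y of nut7_mid in the frame of deck between -0.095 and 0.115 m and z of nut7_mid in the frame of deck between -0.005 and 0.025 m) or (contact force between scraper and nut8 above 0.1 N and x of nut8_mid in the frame of deck between -0.09 and 0.09 m and y of nut8_mid in the frame of deck between -0.095 and 0.115 m and z of nut8_mid in the frame of deck between -0.005 and 0.025 m) or (contact force between scraper and nut9 above 0.1 N and x of nut9_mid in the frame of deck between -0.09 and 0.09 m and y of nut9_mid in the frame of deck between -0.095 and 0.115 m and z of nut9_mid in the frame of deck between -0.005 and 0.025 m))).
2. all the nuts are in the catch pan at the same time (x of nut1_mid in the frame of pan_floor between -0.155 and 0.098 m and y of nut1_mid in the frame of pan_floor between -0.067 and 0.067 m and z of nut1_mid in the frame of pan_floor between -0.005 and 0.05 m and x of nut2_mid in the frame of pan_floor between -0.155 and 0.098 m and y of nut2_mid in the frame of pan_floor between -0.067 and 0.067 m and z of nut2_mid in the frame of pan_floor between -0.005 and 0.05 m and x of nut3_mid in the frame of pan_floor between -0.155 and 0.098 m and y of nut3_mid in the frame of pan_floor between -0.067 and 0.067 m and z of nut3_mid in the frame of pan_floor between -0.005 and 0.05 m and x of nut4_mid in the frame of pan_floor between -0.155 and 0.098 m and y of nut4_mid in the frame of pan_floor between -0.067 and 0.067 m and z of nut4_mid in the frame of pan_floor between -0.005 and 0.05 m and x of nut5_mid in the frame of pan_floor between -0.155 and 0.098 m and y of nut5_mid in the frame of pan_floor between -0.067 and 0.067 m and z of nut5_mid in the frame of pan_floor between -0.005 and 0.05 m and x of nut6_mid in the frame of pan_floor between -0.155 and 0.098 m and y of nut6_mid in the frame of pan_floor between -0.067 and 0.067 m and z of nut6_mid in the frame of pan_floor between -0.005 and 0.05 m and x of nut7_mid in the frame of pan_floor between -0.155 and 0.098 m and y of nut7_mid in the frame of pan_floor between -0.067 and 0.067 m and z of nut7_mid in the frame of pan_floor between -0.005 and 0.05 m and x of nut8_mid in the frame of pan_floor between -0.155 and 0.098 m and y of nut8_mid in the frame of pan_floor between -0.067 and 0.067 m and z of nut8_mid in the frame of pan_floor between -0.005 and 0.05 m and x of nut9_mid in the frame of pan_floor between -0.155 and 0.098 m and y of nut9_mid in the frame of pan_floor between -0.067 and 0.067 m and z of nut9_mid in the frame of pan_floor between -0.005 and 0.05 m), for 0.2 s.
3. the pan is tipped over the funnel (angle between pan_grip's own z axis and vertical above 0.3 rad and x of funnel_mouth in the frame of pan_floor between -0.26 and -0.04 m and y of funnel_mouth in the frame of pan_floor between -0.08 and 0.08 m and z of funnel_mouth in the frame of pan_floor between -0.13 and 0.09 m), for 0.1 s.
At the end, for the whole second after the job is handed in: Every nut is inside the jar, its centre within 38 mm of the axis and 85 mm of the floor; the pan stands level (0.15 rad) on the bench; scraper and socket stand upright (0.2 rad) on the rubber mat, their middles over it (85 mm in x, 95 mm in y); all at rest (horizontal distance between each of nut1_mid, nut2_mid, nut3_mid, nut4_mid, nut5_mid, nut6_mid, nut7_mid, nut8_mid, nut9_mid and jar_floor below 0.038 m and z of nut1_mid in the frame of jar_floor between -0.005 and 0.085 m and z of nut2_mid in the frame of jar_floor between -0.005 and 0.085 m and z of nut3_mid in the frame of jar_floor between -0.005 and 0.085 m and z of nut4_mid in the frame of jar_floor between -0.005 and 0.085 m and z of nut5_mid in the frame of jar_floor between -0.005 and 0.085 m and z of nut6_mid in the frame of jar_floor between -0.005 and 0.085 m and z of nut7_mid in the frame of jar_floor between -0.005 and 0.085 m and z of nut8_mid in the frame of jar_floor between -0.005 and 0.085 m and z of nut9_mid in the frame of jar_floor between -0.005 and 0.085 m and angle between pan_grip's own z axis and vertical below 0.15 rad and height (world z) of pan_grip between 0.06 and 0.085 m and linear speed of each of pan, socket, scraper below 0.02 m/s and angle between each of scraper_mid, socket_mid's own z axis and vertical below 0.2 rad and x of scraper_mid in the frame of mat between -0.085 and 0.085 m and y of scraper_mid in the frame of mat between -0.095 and 0.095 m and x of socket_mid in the frame of mat between -0.085 and 0.085 m and y of socket_mid in the frame of mat between -0.095 and 0.095 m and height (world z) of socket_mid between 0.035 and 0.052 m and height (world z) of scraper_mid between 0.035 and 0.055 m); the robot touches nothing.
It fails at once if the gripper's fingers touch a nut that lies on the draining board ((contact force between the fingers and nut1 above 0.3 N and x of nut1_mid in the frame of deck between -0.09 and 0.09 m and y of nut1_mid in the frame of deck between -0.095 and 0.115 m and z of nut1_mid in the frame of deck between -0.005 and 0.025 m) or (contact force between the fingers and nut2 above 0.3 N and x of nut2_mid in the frame of deck between -0.09 and 0.09 m and y of nut2_mid in the frame of deck between -0.095 and 0.115 m and z of nut2_mid in the frame of deck between -0.005 and 0.025 m) or (contact force between the fingers and nut3 above 0.3 N and x of nut3_mid in the frame of deck between -0.09 and 0.09 m and y of nut3_mid in the frame of deck between -0.095 and 0.115 m and z of nut3_mid in the frame of deck between -0.005 and 0.025 m) or (contact force between the fingers and nut4 above 0.3 N and x of nut4_mid in the frame of deck between -0.09 and 0.09 m and y of nut4_mid in the frame of deck between -0.095 and 0.115 m and z of nut4_mid in the frame of deck between -0.005 and 0.025 m) or (contact force between the fingers and nut5 above 0.3 N and x of nut5_mid in the frame of deck between -0.09 and 0.09 m and y of nut5_mid in the frame of deck between -0.095 and 0.115 m and z of nut5_mid in the frame of deck between -0.005 and 0.025 m) or (contact force between the fingers and nut6 above 0.3 N and x of nut6_mid in the frame of deck between -0.09 and 0.09 m and y of nut6_mid in the frame of deck between -0.095 and 0.115 m and z of nut6_mid in the frame of deck between -0.005 and 0.025 m) or (contact force between the fingers and nut7 above 0.3 N and x of nut7_mid in the frame of deck between -0.09 and 0.09 m and y of nut7_mid in the frame of deck between -0.095 and 0.115 m and z of nut7_mid in the frame of deck between -0.005 and 0.025 m) or (contact force between the fingers and nut8 above 0.3 N and x of nut8_mid in the frame of deck between -0.09 and 0.09 m and y of nut8_mid in the frame of deck between -0.095 and 0.115 m and z of nut8_mid in the frame of deck between -0.005 and 0.025 m) or (contact force between the fingers and nut9 above 0.3 N and x of nut9_mid in the frame of deck between -0.09 and 0.09 m and y of nut9_mid in the frame of deck between -0.095 and 0.115 m and z of nut9_mid in the frame of deck between -0.005 and 0.025 m)).
It fails at once if a bystander is moved by more than 50 mm (distance of any of wrench, spraycan, bearing, hammer, greasetin, screwdriver from where it was at the start of the episode above 0.05 m).
Of nut1, nut2, nut3, nut4, nut5, nut6, nut7, nut8, nut9 only 5 to 9 are there at a start; the rules pass over those that are not, and their reading is None.
At some moment in a run one of scraper, pan may be knocked a few centimetres aside while the robot is not near it.
It also fails if it takes over 210 s, if anything falls off the work surface, if the arm or the gripper's body presses on something with over 40 N, if the wrist force passes 120 N, or if a joint passes its speed limit or range.

### The arm

A 6-joint arm with a two-finger parallel gripper is mounted at the origin on the work surface. World frame = base frame: x ahead of the robot, y to its left, z up, the work surface at z = 0. Lengths are in m, angles in rad, forces in N, time in s.
With the tool pointing down it reaches from about 0.225 to 0.725 m from the base axis. Payload 3.1 kg.
Tool frame: the origin (TCP) lies at the very end of the fingers, on their centre line; the grasp point (between the pads) lies 19 mm behind it; x points along the fingers, y is the direction in which the jaws open and shut, and the axes are right-handed (so a half turn about x gives the same grasp; the last joint's range is limited). The gripper opens to 85 mm and grips with 20 to 120 N. Pads are 22 mm wide; open, the fingers measure 114 mm over their backs; the gripper's body (76 mm by 85 mm) begins 54 mm behind the grasp point. The pads swing forward as they close: fully open they stand 13 mm farther back than shut.
Start: joints at [1.043, 0.048, 0.099, 1.622, 0, 1.443], TCP at [0.204, 0.484, 0.231] pointing down, gripper open.
Joint ranges: [-2.91, 2.91], [-0.99, 1.94], [-1.21, 1.42], [-2.12, 2.29], [-1.49, 1.47], [-3.14, 3.14]. Speed limits (rad/s): [2.79, 2.79, 3.14, 3.14, 3.14, 3.14].

### API

Orientations are given as a 3x3 rotation matrix whose columns are the frame's x, y, z axes.
In Python, from workcell import status, cams, job gives the robot as it stands.
- The arm moves only by the shell command python3 -m crank 'ROWS' [FORCE]. ROWS is JSON, one flat list of numbers, 7 for each row, row after row: the closure, from -1 (fully open) to 1 (shut), then the shift along the tool's x, y, z in cm, then the turn, a rotation vector about the tool's x, y, z in degrees. A call has 1 to 12 rows; each row is the pose to reach, as a shift and turn from the pose commanded when the call began, along the tool's axes at that moment; what a row does not reach only later rows make up. A row lasts 1/8 s, in which the tool goes at most 62.5 mm and 10.7 degrees, less where a joint would pass 70% of its speed; a pose out of reach is approached as far as the arm can. A call with a gripper value outside its range is refused whole. The fingers move at their own pace and stop on an object; FORCE is the grip in N (left out, the last holds). Time passes only in rows, so rows that repeat a pose let the fingers close. It gives the time, the measured TCP pose, the force and the opening at its end, in the units of the state.
- status.state(): the state, without advancing time (a new reading comes with each control period).
- cams.snapshot(name): name is "scene" or "top" or "wrist"; returns (picture, depth): 420x560x3 uint8, red, green, blue; 420x560 float32, m along the optical axis (not along the pixel's ray), 0 where there is no reading.
- cams.get_calibration(name): a dict with "camera_matrix" (3x3 intrinsics, pixels), "R" (3x3) and "t" (3): a world point X has camera coordinates R X + t. Camera axes: x right, y down, z forward; pixel columns grow to the right and rows downward; lengths in m; the calibration is good to about 2 mm. A picture is of the moment at which its call begins: read the wrist's pose just before it. get_calibration takes no time and is no camera call; for the wrist camera it gives the pose at the moment of the call.
- job.finish_job(): hands the job in, once; it reports no verdict.
The state is a dict: "time_s": time; "joints": joint angles; "joint_velocities": joint speeds; "effort": joint torques, N m; "tool_pos": TCP position; "tool_rot": TCP orientation; "wrist_force": force on the tool from outside, world axes, zero at the start; "torque": the same for the moment, N m; "width": opening from 0.0 (shut) to 1.0 (fully open).
Only numpy, scipy, OpenCV 4.12 (cv2) and the standard library are available. Lean on these libraries where they do the work, as an engineer would, in place of code of your own. Each camera call takes 0.05 s, during which the arm holds its last target. There are 200 camera calls.

## Working session

There is one attempt and no reset: what is moved stays moved. The work goes in short steps, Python scripts to look and compute and a shell command to move; the robot and the scene stay as the last step left them, time stands still between calls to the robot, and variables do not carry over. Pictures are saved under pics/ and viewed, about 12 in all and at most 16, crops included, and the job is handed in when it is done.

```bash
mkdir -p pics; ls; cat > h.py <<'E'
import numpy as np,cv2
from workcell import status,cams,job
def snap(n,f=None):
    c=cams.get_calibration(n); p,d=cams.snapshot(n)
    if f: cv2.imwrite('pics/'+f,p[:,:,::-1])
    return p,d,c
def cloud(d,c):
    K=np.array(c['camera_matrix']);R=np.array(c['R']);t=np.array(c['t'])
    v,u=np.mgrid[:d.shape[0],:d.shape[1]]
    P=np.stack([(u-K[0,2])/K[0,0]*d,(v-K[1,2])/K[1,1]*d,d],-1)
    W=(P-t)@R; W[d==0]=np.nan
    return W
def ray(u,v,z,c):
    K=np.array(c['camera_matrix']);R=np.array(c['R']);t=np.array(c['t'])
    o=-R.T@t; r=R.T@np.array([(u-K[0,2])/K[0,0],(v-K[1,2])/K[1,1],1])
    return o+r*(z-o[2])/r[2]
def st():
    s=status.state(); print('t',s['time_s'],'pos',np.round(s['tool_pos'],4).tolist(),'w',s['width'],'F',np.round(s['wrist_force'],1).tolist()); print(np.round(s['tool_rot'],3).tolist(),np.round(s['joints'],3).tolist()); return s
def rel(p):
    "world target -> tool-axis shift in cm"
    s=status.state(); return np.round(np.array(s['tool_rot']).T@(np.array(p)-s['tool_pos'])*100,2)
E
python3 - <<'E'
from h import *
st()
for n in('top','scene'):
    p,d,c=snap(n,n+'0.png'); print(n,np.round(c['camera_matrix'],1).tolist(),np.round(c['R'],3).tolist(),np.round(c['t'],3).tolist()); np.savez(n+'0.npz',p=p,d=d)
    W=cloud(d,c); print(np.nanmin(W.reshape(-1,3),0),np.nanmax(W.reshape(-1,3),0))
E
```

```text
pics
t 0.0 pos [0.204, 0.4831, 0.2301] w 0.9984508553551319 F [-0.0, 0.1, -0.1]
[[-0.001, 0.389, 0.921], [-0.002, 0.921, -0.389], [-1.0, -0.002, -0.0]] [1.043, 0.049, 0.098, 1.622, -0.0, 1.443]
top [[470.8, 0.0, 278.3], [0.0, 470.8, 210.5], [0.0, 0.0, 1.0]] [[-0.013, -1.0, 0.004], [-0.996, 0.012, -0.093], [0.093, -0.005, -0.996]] [0.003, 0.533, 1.348]
[-0.07341533 -1.36745474 -0.77479549] [1.63703233 1.30771545 0.69267379]
scene [[407.3, 0.0, 280.0], [0.0, 407.3, 207.5], [0.0, 0.0, 1.0]] [[-0.564, 0.826, 0.016], [0.526, 0.374, -0.764], [-0.637, -0.423, -0.645]] [0.294, -0.196, 1.55]
[-2.45167023 -2.08221785 -0.77823478] [1.2835417  0.80693039 0.65183925]
```

View pics/top0.png

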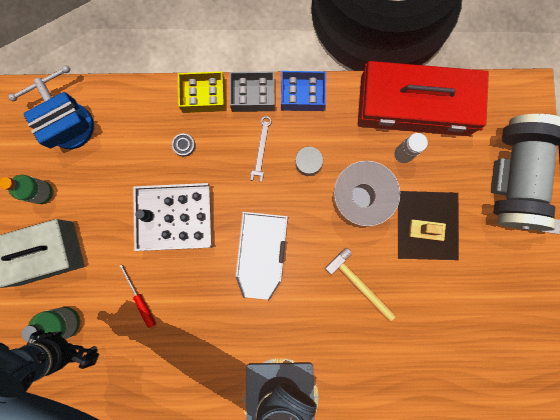

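View pics/scene0.png

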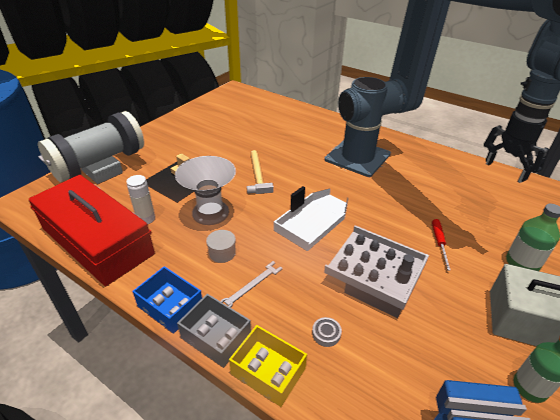

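Top view shows the board at (173,217) with 9 nuts and the socket at (145,215), so its open edge faces right (world -y). The pan is at (262,255) with the grip at (283,252), the funnel at (366,193), and the mat at (428,225) with the scraper at (428,230). The hammer lies at (365,285) and the screwdriver at (140,300). Next I'll measure these.

```bash
python3 - <<'E'
from h import *
z=np.load('top0.npz');p,d=z['p'],z['d'];c=cams.get_calibration('top');W=cloud(d,c)
def box(n,r,zlo,zhi,m=None):
    v0,v1,u0,u1=r; S=W[v0:v1,u0:u1]; k=(S[...,2]>zlo)&(S[...,2]<zhi)
    if m is not None:k&=m[v0:v1,u0:u1]
    k=cv2.morphologyEx(k.astype(np.uint8),cv2.MORPH_OPEN,np.ones((2,2)))>0
    P=S[k]; 
    if len(P)<3: print(n,len(P));return
    b=cv2.minAreaRect((P[:,:2]*1000).astype(np.float32)); print(n,len(P),'c',np.round(b[0],1),'size',np.round(b[1],1),'ang',round(b[2],1),'z',np.round(np.nanmedian(P[:,2]),4), 'corners',np.round(cv2.boxPoints(b)).tolist())
hsv=cv2.cvtColor(p,cv2.COLOR_RGB2HSV)
box('boardtop all',(170,265,120,225),.04,.09)
box('deck plane',(170,265,120,225),.045,.058)
box('rim',(170,265,120,225),.066,.078)
box('socket',(170,265,120,225),.105,.15)
box('pan',(200,310,228,300),.001,.045)
box('grip',(200,310,228,300),.08,.11)
box('funnelrim',(150,235,325,408),.15,.17)
box('mat',(185,270,390,470),-.01,.02,hsv[...,2]<60)
box('scraper',(200,260,400,460),.02,.035)
box('scrgrip',(200,260,400,460),.07,.1)
box('spray',(125,170,385,435),.13,.17)
box('hammer',(240,330,320,400),.008,.06)
box('tin',(140,180,290,330),.04,.07)
box('wrench',(110,185,240,280),.003,.06)
# nuts: dark blobs on deck
k=((hsv[...,2]<110)).astype(np.uint8);k[:180]=0;k[250:]=0;k[:,:155]=0;k[:,212:]=0
n,_,s,ce=cv2.connectedComponentsWithStats(k)
for i in range(1,n):
    if s[i,4]>15: u,v=ce[i];print('nut',np.round(ce[i]),s[i,4],np.round(ray(u,v,.066,c)*1000)[:2])
E
```

```text
boardtop all 4801 c [nan nan] size [0. 0.] ang 0.0 z 0.0536 corners [[nan, nan], [nan, nan], [nan, nan], [nan, nan]]
deck plane 3483 c [513.6 294.7] size [171. 205.] ang 1.9 z 0.0528 corners [[425.0, 394.0], [432.0, 189.0], [602.0, 195.0], [596.0, 400.0]]
rim 614 c [517.4 200.2] size [ 16.3 181. ] ang 92.2 z 0.0683 corners [[427.0, 189.0], [608.0, 195.0], [608.0, 212.0], [427.0, 205.0]]
socket 95 c [518.8 375.2] size [38.2 22.5] ang 83.7 z 0.1289 corners [[506.0, 357.0], [528.0, 355.0], [532.0, 393.0], [510.0, 395.0]]
pan 3653 c [410.7  42. ] size [203.3 320.3] ang 87.5 z 0.0041 corners [[246.0, -52.0], [566.0, -67.0], [575.0, 136.0], [255.0, 151.0]]
grip 96 c [411.1 -14.2] size [13.3 62.7] ang 83.5 z 0.095 corners [[379.0, -17.0], [441.0, -24.0], [443.0, -11.0], [381.0, -4.0]]
funnelrim 735 c [ 562.7 -259.9] size [214.2 169.5] ang 87.7 z 0.1542 corners [[474.0, -363.0], [643.0, -370.0], [652.0, -156.0], [482.0, -149.0]]
mat 1334 c [ 504.5 -447.8] size [170.5 178.8] ang 76.4 z 0.004 corners [[397.0, -510.0], [571.0, -552.0], [611.0, -386.0], [438.0, -344.0]]
scraper 328 c [ 469.8 -44
[... 455 characters left out ...]
42.0 z 0.0243 corners [[182.0, -300.0], [237.0, -362.0], [419.0, -199.0], [364.0, -137.0]]
tin 598 c [680.7 -96.7] size [62.1 89.4] ang 36.3 z 0.0554 corners [[629.0, -79.0], [682.0, -151.0], [732.0, -114.0], [679.0, -42.0]]
wrench 506 c [724.3  64.8] size [209.1 104.9] ang 23.0 z 0.0063 corners [[608.0, 72.0], [649.0, -24.0], [841.0, 57.0], [800.0, 154.0]]
nut [169. 187.] 17 [600. 306.]
nut [190. 186.] 16 [602. 245.]
nut [196. 196.] 52 [573. 228.]
nut [182. 199.] 62 [566. 268.]
nut [168. 201.] 61 [561. 308.]
nut [201. 216.] 48 [515. 216.]
nut [169. 218.] 55 [511. 307.]
nut [184. 217.] 55 [513. 263.]
nut [166. 234.] 60 [466. 314.]
nut [198. 235.] 52 [462. 223.]
nut [183. 236.] 54 [462. 266.]
```

```bash
python3 -m crank '[-1,-2,0.7,11,0,0,0, -1,-2,1.5,22,0,0,0, -1,-2,2,28,0,0,0, -1,-2,2.2,33.2,0,0,0, -1,-2,2.2,33.2,0,0,0, -1,-2,2.2,33.2,0,0,0, -1,-2,2.2,33.2,0,0,0, -1,-2,2.2,33.2,0,0,0]'; python3 - <<'E'
from h import *
st(); p,d,c=snap('wrist','w1.png'); np.savez('w1.npz',p=p,d=d); print(np.round(np.array(c['R']).T,2).tolist(), -np.array(c['R']).T@c['t'])
W=cloud(d,c)
k=(W[...,2]>.12)&(W[...,2]<.138)
n,l,s,ce=cv2.connectedComponentsWithStats(k.astype(np.uint8))
for i in range(1,n):
    if s[i,4]>60: P=W[l==i];print(s[i],np.round((P.min(0)+P.max(0))/2,4),np.round(P.max(0)-P.min(0),4))
ct=cams.get_calibration('top')
for q,z in(((428.5,226),.003),((367,193),.158),((361,195),.05)): print(q,np.round(ray(*q,z,ct),4))
E
```

```text
time_s: 1.1
tool_pos: [0.5178, 0.375, 0.251]
tool_rot: [[-0.001, 0.389, 0.921], [-0.0, 0.921, -0.389], [-1.0, -0.001, -0.001]]
wrist_force: [-0.1, 0.1, -0.2]
width: 0.997
t 1.1 pos [0.5178, 0.375, 0.251] w 0.997364407290788 F [-0.1, 0.1, -0.2]
[[-0.001, 0.389, 0.921], [-0.0, 0.921, -0.389], [-1.0, -0.001, -0.001]] [0.522, 0.371, 0.513, 1.715, 0.001, 0.921]
[[0.39, 0.88, 0.27], [0.92, -0.37, -0.12], [-0.0, 0.3, -0.95]] [0.44821414 0.40373892 0.39319245]
[261 185  33  34 876] [0.5213 0.3704 0.1256] [0.0257 0.025  0.0111]
(428.5, 226) [ 0.4836 -0.4471  0.003 ]
(367, 193) [ 0.5643 -0.2378  0.158 ]
(361, 195) [ 0.5726 -0.2415  0.05  ]
```

View pics/w1.png

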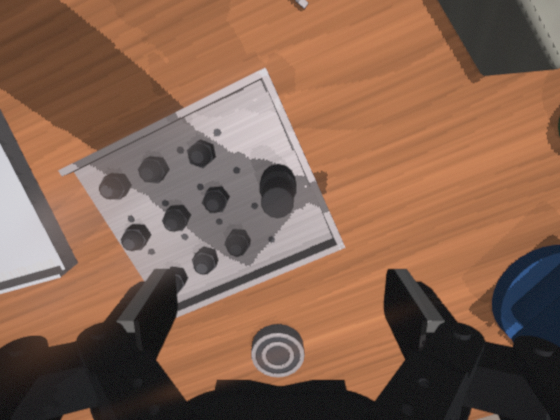

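The wrist view shows the board with 9 nuts, the socket standing at (277,190), and the pan's edge at left. I'll descend onto the socket, grip it and lift.

```bash
python3 -m crank '[-1,3,-0.3,0.5,0,0,0, -1,8,-0.3,0.5,0,0,0, -1,12,-0.3,0.5,0,0,0, -1,15.5,-0.3,0.5,0,0,0, -1,15.5,-0.3,0.5,0,0,0, 1,15.5,-0.3,0.5,0,0,0, 1,15.5,-0.3,0.5,0,0,0, 1,15.5,-0.3,0.5,0,0,0, 1,15.5,-0.3,0.5,0,0,0, 1,15.5,-0.3,0.5,0,0,0, 1,15.5,-0.3,0.5,0,0,0]' 80; python3 -m crank '[1,-1,0,0,0,0,0, 1,-4,0,0,0,0,0, 1,-9,0,0,0,0,0, 1,-14,0,0,0,0,0, 1,-14,0,0,0,0,0]'; python3 -c "
from h import *
st();print(rel([.535,-.447,.235]))"
```

```text
time_s: 2.52
tool_pos: [0.5233, 0.3703, 0.0984]
tool_rot: [[0.003, 0.389, 0.921], [0.001, 0.921, -0.389], [-1.0, 0.003, 0.002]]
wrist_force: [-0.8, -1.4, 5.7]
width: 0.281
time_s: 3.15
tool_pos: [0.5242, 0.3711, 0.2421]
tool_rot: [[0.008, 0.389, 0.921], [0.005, 0.921, -0.389], [-1.0, 0.008, 0.006]]
wrist_force: [-0.2, -0.4, -3.1]
width: 0.284
t 3.15 pos [0.5242, 0.3711, 0.2421] w 0.28404189795418644 F [-0.2, -0.4, -3.1]
[[0.008, 0.389, 0.921], [0.005, 0.921, -0.389], [-1.0, 0.008, 0.006]] [0.512, 0.361, 0.483, 1.683, 0.0, 0.911]
[  0.32 -74.95  32.83]
```

```bash
python3 -m crank '[1,0,-5,2.3,0,0,0, 1,0,-10,4.6,0,0,0, 1,0,-15.5,7.1,0,0,0, 1,0,-21,9.7,0,0,0, 1,0,-26.5,12.2,0,0,0, 1,0,-32,14.7,0,0,0, 1,0,-37.5,17.2,0,0,0, 1,0,-43,19.8,0,0,0, 1,0,-48.5,22.3,0,0,0, 1,0,-54,24.8,0,0,0, 1,0,-60,27.6,0,0,0, 1,0,-66,30.4,0,0,0]'; python3 -m crank '[1,0,-4,1.8,0,0,0, 1,0,-7,3.2,0,0,0, 1,0,-8.3,3.8,0,0,0, 1,0,-8.3,3.8,0,0,0, 1,0,-8.3,3.8,0,0,0, 1,0,-8.3,3.8,0,0,0]'; python3 - <<'E'
from h import *
s=st();print(rel([.55,-.447,.054])); p,d,c=snap('wrist','w2.png')
E
```

```text
time_s: 4.65
tool_pos: [0.5442, -0.3503, 0.2337]
tool_rot: [[-0.003, 0.389, 0.921], [0.003, 0.921, -0.389], [-1.0, 0.001, -0.003]]
wrist_force: [0.5, 0.1, -2.3]
width: 0.283
time_s: 5.4
tool_pos: [0.5479, -0.439, 0.2363]
tool_rot: [[-0.0, 0.388, 0.922], [0.001, 0.922, -0.388], [-1.0, 0.0, -0.001]]
wrist_force: [-0.8, -0.3, -2.8]
width: 0.28
t 5.4 pos [0.5479, -0.439, 0.2363] w 0.28011726218333216 F [-0.8, -0.3, -2.8]
[[-0.0, 0.388, 0.922], [0.001, 0.922, -0.388], [-1.0, 0.0, -0.001]] [-0.771, 0.564, 0.745, 1.753, 0.0, -0.372]
[18.22 -0.66  0.51]
```

View pics/w2.png

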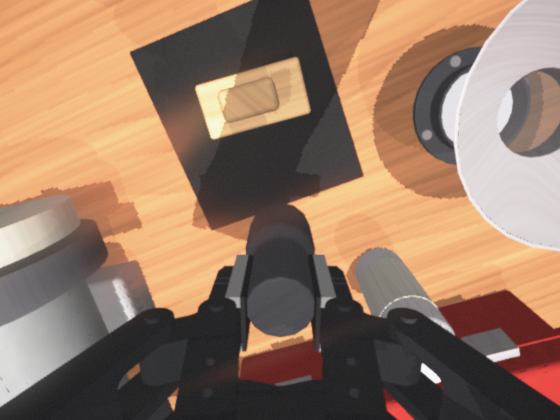

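The mat corners show at (131,52), (362,176) and (211,229), with the scraper foot around (253,97). The socket is held vertically in the gripper.

```bash
python3 - <<'E'
from h import *
c=cams.get_calibration('wrist'); 
A=[ray(u,v,.003,c)[:2] for u,v in((131,52),(362,176),(211,229))]; print(np.round(A,3), 'matc',(A[0]+A[1])/2, np.linalg.norm(A[0]-A[2]),np.linalg.norm(A[1]-A[2]))
S=[ray(u,v,.031,c)[:2] for u,v in((195,86),(299,57),(311,112),(212,139))];print(np.round(S,3),np.mean(S,0))
G=[ray(u,v,.087,c)[:2] for u,v in((219,94),(276,78),(279,107),(223,122))];print(np.round(G,3),np.mean(G,0))
E
```

```text
[[ 0.386 -0.529]
 [ 0.59  -0.362]
 [ 0.582 -0.539]] matc [ 0.48809651 -0.44563405] 0.19636128504322184 0.1770578983214595
[[ 0.441 -0.48 ]
 [ 0.456 -0.382]
 [ 0.505 -0.39 ]
 [ 0.491 -0.487]] [ 0.47308366 -0.43501191]
[[ 0.46  -0.455]
 [ 0.466 -0.409]
 [ 0.487 -0.415]
 [ 0.48  -0.461]] [ 0.47330611 -0.43486084]
```

```bash
python3 -m crank '[1,3,-1.8,1.2,0,0,0, 1,7,-1.8,1.2,0,0,0, 1,11,-1.8,1.2,0,0,0, 1,15,-1.8,1.2,0,0,0, 1,17,-1.8,1.2,0,0,0, 1,18,-1.8,1.2,0,0,0, 1,18.4,-1.8,1.2,0,0,0, 1,18.4,-1.8,1.2,0,0,0, 1,18.4,-1.8,1.2,0,0,0]'; python3 -c "
from h import *
st();print(rel([.552,-.460,.0495]))"
```

```text
time_s: 6.58
tool_pos: [0.5525, -0.4622, 0.0541]
tool_rot: [[0.002, 0.389, 0.921], [-0.002, 0.921, -0.389], [-1.0, -0.001, 0.003]]
wrist_force: [-0.4, 0.6, -1.6]
width: 0.282
t 6.575 pos [0.5525, -0.4622, 0.0541] w 0.28244979611587623 F [-0.4, 0.6, -1.6]
[[0.002, 0.389, 0.921], [-0.002, 0.921, -0.389], [-1.0, -0.001, 0.003]] [-0.79, 0.589, 0.417, 1.396, -0.0, -0.39]
[ 0.46  0.18 -0.14]
```

```bash
python3 -m crank '[1,0.4,0,0,0,0,0, 1,0.5,0,0,0,0,0, 0,0.5,0,0,0,0,0, -1,0.5,0,0,0,0,0, -1,0.5,0,0,0,0,0, -1,0.5,0,0,0,0,0, -1,0.5,0,0,0,0,0, -1,-3,0,0,0,0,0, -1,-9,0,0,0,0,0, -1,-15,0,0,0,0,0, -1,-21,0,0,0,0,0]'; python3 -m crank '[-1,0,5,-2.1,0,0,0, -1,0,9,-3.8,0,0,0, -1,0,9,-3.8,0,0,0]'; python3 - <<'E'
from h import *
st()
p,d,c=snap('top','t2.png');np.savez('t2.npz',p=p,d=d);W=cloud(d,c)
S=W[140:270,390:470];k=(S[...,2]>.06)&(S[...,2]<.1);n,l,s,ce=cv2.connectedComponentsWithStats(k.astype(np.uint8))
for i in range(1,n):
    if s[i,4]>8: P=S[l==i];print(s[i],np.round((P.min(0)+P.max(0))/2,4),np.round(P.max(0)-P.min(0),4))
S=W[180:310,228:300];P=S[(S[...,2]>.08)&(S[...,2]<.11)];b=cv2.minAreaRect((P[:,:2]*1000).astype(np.float32));print(b)
E
```

```text
time_s: 7.95
tool_pos: [0.5516, -0.4612, 0.2645]
tool_rot: [[0.001, 0.389, 0.921], [-0.001, 0.921, -0.389], [-1.0, -0.0, 0.001]]
wrist_force: [0.5, -2.0, -0.3]
width: 1.001
time_s: 8.32
tool_pos: [0.5521, -0.3604, 0.2627]
tool_rot: [[-0.0, 0.386, 0.923], [0.001, 0.923, -0.386], [-1.0, 0.001, -0.001]]
wrist_force: [-0.5, 0.1, -0.5]
width: 1.002
t 8.325 pos [0.5521, -0.3604, 0.2627] w 1.0017440203607242 F [-0.5, 0.1, -0.5]
[[-0.0, 0.386, 0.923], [0.001, 0.923, -0.386], [-1.0, 0.001, -0.001]] [-0.68, 0.441, 0.629, 1.76, 0.001, -0.284]
[ 9  0 17 20 95] [ 0.6982 -0.3713  0.08  ] [0.0493 0.0411 0.039 ]
((413.5181884765625, -10.725379943847656), (11.738971710205078, 58.60612106323242), 83.49237823486328)
```

View pics/t2.png

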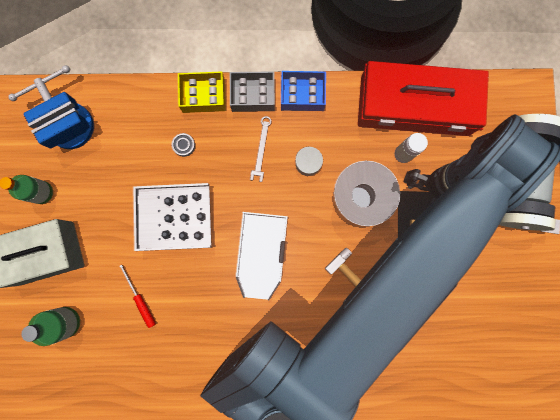

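The board, pan and nuts are unchanged, and the arm hides the mat. I'll go above the pan's grip plate.

```bash
python3 -m crank '[-1,0,4,-4,-3,0,0, -1,0,8,-8,-6,0,0, -1,0,12,-12,-9,0,0, -1,0,16,-16,-12,0,0, -1,0,20,-20,-14,0,0, -1,2,24,-23.5,-16,0,0, -1,5,26.8,-26.2,-16.2,0,0, -1,5,26.8,-26.2,-16.2,0,0, -1,5,26.8,-26.2,-16.2,0,0, -1,5,26.8,-26.2,-16.2,0,0]'; python3 - <<'E'
from h import *
st()
p,d,c=snap('wrist','w3.png');W=cloud(d,c)
P=W[(W[...,2]>.088)&(W[...,2]<.1)]; P=P[np.linalg.norm(P[:,:2]-[.413,-.012],axis=1)<.08];b=cv2.minAreaRect((P[:,:2]*1000).astype(np.float32));print(len(P),b)
p,d,c=snap('top')
W=cloud(d,c);S=W[170:270,390:470];
for lo,hi in((.025,.034),(.06,.1)):
  k=(S[...,2]>lo)&(S[...,2]<hi);n,l,s,ce=cv2.connectedComponentsWithStats(k.astype(np.uint8))
  for i in range(1,n):
    if s[i,4]>8: P=S[l==i];print(s[i],np.round((P.min(0)+P.max(0))/2,4),np.round(P.max(0)-P.min(0),4))
E
```

```text
time_s: 9.62
tool_pos: [0.4163, -0.0163, 0.2139]
tool_rot: [[0.003, 0.119, 0.993], [-0.001, 0.993, -0.119], [-1.0, -0.001, 0.003]]
wrist_force: [0.4, -0.8, -0.2]
width: 1.001
t 9.625 pos [0.4163, -0.0163, 0.2139] w 1.0011779578474334 F [0.4, -0.8, -0.2]
[[0.003, 0.119, 0.993], [-0.001, 0.993, -0.119], [-1.0, -0.001, 0.003]] [-0.2, -0.241, -0.203, 1.606, -0.0, -0.081]
1196 ((414.47406005859375, -10.444563865661621), (11.836271286010742, 59.250099182128906), 83.18712615966797)
[40 30  6  9 13] [ 0.5458 -0.452   0.0292] [0.0234 0.0136 0.0083]
[ 20  49  36  22 310] [ 0.472  -0.4343  0.0296] [0.0619 0.1028 0.0088]
[45 27 12 10 88] [ 0.5484 -0.4612  0.0743] [0.0239 0.0274 0.0271]
[ 33  54  20  11 185] [ 0.4714 -0.4342  0.0775] [0.0297 0.0474 0.0338]
```

```bash
python3 -m crank '[-1,5,0.6,-0.2,0,0,0, -1,10,0.6,-0.2,0,0,0, -1,14,0.6,-0.2,0,0,0, -1,15.9,0.6,-0.2,0,0,0, -1,15.9,0.6,-0.2,0,0,0, 1,15.9,0.6,-0.2,0,0,0, 1,15.9,0.6,-0.2,0,0,0, 1,15.9,0.6,-0.2,0,0,0, 1,15.9,0.6,-0.2,0,0,0, 1,15.9,0.6,-0.2,0,0,0, 1,15.9,0.6,-0.2,0,0,0]' 100;python3 -m crank '[1,-0.2,0,0,0,0,0, 1,-0.4,0,0,0,0,0, 1,-0.4,0,0,0,0,0]'; python3 -c "
from h import *
st();print(rel([.51,.1055,.06]))"
```

```text
time_s: 11.1
tool_pos: [0.4141, -0.0089, 0.0541]
tool_rot: [[0.001, 0.117, 0.993], [-0.001, 0.993, -0.117], [-1.0, -0.0, 0.001]]
wrist_force: [-1.9, -1.5, 4.6]
width: 0.127
time_s: 11.48
tool_pos: [0.4128, -0.0086, 0.0566]
tool_rot: [[-0.002, 0.117, 0.993], [0.0, 0.993, -0.117], [-1.0, 0.0, -0.002]]
wrist_force: [-0.5, 0.9, -2.7]
width: 0.126
t 11.475 pos [0.4128, -0.0086, 0.0566] w 0.1259851729290446 F [-0.5, 0.9, -2.7]
[[-0.002, 0.117, 0.993], [0.0, 0.993, -0.117], [-1.0, 0.0, -0.002]] [-0.183, -0.213, -0.494, 1.291, -0.0, -0.066]
[-0.35 12.46  8.32]
```

```bash
python3 -m crank '[1,-0.2,2.5,-0.3,-2,0,0, 1,-0.2,5,-0.6,-4,0,0, 1,-0.2,7.8,-0.9,-6,0,0, 1,-0.2,8.2,3,-8.7,0,0, 1,-0.2,8.6,6,-8.7,0,0, 1,-0.2,8.9,8.6,-8.7,0,0, 1,-0.2,8.9,8.6,-8.7,0,0, 1,-0.2,8.9,8.6,-8.7,0,0]'; python3 - <<'E'
from h import *
st();print(rel([.51,.1055,.06]));snap('wrist','w4.png')
E
```

```text
time_s: 12.48
tool_pos: [0.5081, 0.0697, 0.0585]
tool_rot: [[-0.003, -0.035, 0.999], [-0.0, 0.999, 0.035], [-1.0, 0.0, -0.003]]
wrist_force: [-0.8, -0.3, -4.4]
width: 0.129
t 12.475 pos [0.5081, 0.0697, 0.0585] w 0.12930419999198578 F [-0.8, -0.3, -4.4]
[[-0.003, -0.035, 0.999], [-0.0, 0.999, 0.035], [-1.0, 0.0, -0.003]] [0.005, 0.054, -0.24, 1.279, 0.0, -0.029]
[-0.15  3.58  0.31]
```

View pics/w4.png

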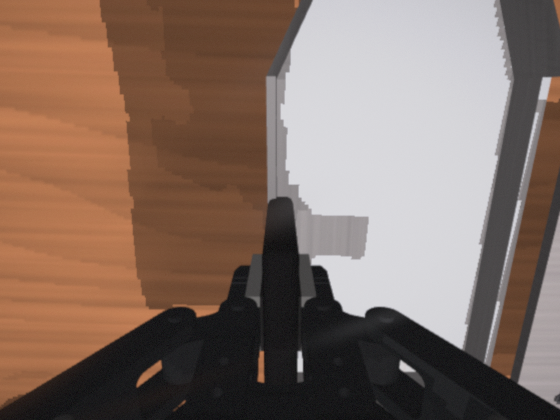

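The pan is held level with its floor at (400,150), and its low wall runs parallel to the board edge at right (520,370). I'll insert it and set it down.

```bash
python3 -m crank '[1,0,0.9,0.2,0,0,0, 1,0,1.8,0.2,0,0,0, 1,0,2.7,0.3,0,0,0, 1,0,3.6,0.3,0,0,0, 1,0,3.6,0.3,0,0,0, 1,0.3,3.6,0.3,0,0,0, 1,0.5,3.6,0.3,0,0,0, 1,0.5,3.6,0.3,0,0,0]'; python3 -c "
from h import *
st()"
```

```text
time_s: 13.52
tool_pos: [0.511, 0.1055, 0.0542]
tool_rot: [[-0.0, -0.034, 0.999], [0.0, 0.999, 0.034], [-1.0, 0.0, -0.0]]
wrist_force: [-0.4, -1.1, -2.7]
width: 0.128
t 13.525 pos [0.511, 0.1055, 0.0542] w 0.12829747222185017 F [-0.4, -1.1, -2.7]
[[-0.0, -0.034, 0.999], [0.0, 0.999, 0.034], [-1.0, 0.0, -0.0]] [0.075, 0.076, -0.225, 1.269, 0.0, 0.041]
```

```bash
python3 -m crank '[1,0.2,0,0,0,0,0, 1,0.2,0,0,0,0,0, -1,0.2,0,0,0,0,0, -1,0.2,0,0,0,0,0, -1,0.2,0,0,0,0,0, -1,0.2,0,0,0,0,0, -1,-2,0,0,0,0,0, -1,-8,0,0,0,0,0, -1,-14,0,0,0,0,0, -1,-19,0,0,0,0,0, -1,-19,0,0,0,0,0]'; python3 -m crank '[-1,0,-5,-0.6,10,0,0, -1,0,-10,-1.2,20,0,0, -1,0,-15,-1.8,30,0,0, -1,0,-20,-2.4,40,0,0, -1,0,-25,-3,50,0,0, -1,0,-30,-3.6,60,0,0, -1,0,-36,-4,70,0,0, -1,0,-42,-4.6,80,0,0, -1,0,-48,-5.2,90,0,0, -1,0,-53.8,-5.7,100.5,0,0, -1,0,-53.8,-5.7,100.5,0,0, -1,0,-53.8,-5.7,100.5,0,0]'; python3 - <<'E'
from h import *
st()
p,d,c=snap('wrist');W=cloud(d,c)
k=(W[...,2]>.075)&(W[...,2]<.093);n,l,s,ce=cv2.connectedComponentsWithStats(k.astype(np.uint8))
for i in range(1,n):
    if s[i,4]>100:P=W[l==i]; print(s[i],cv2.minAreaRect((P[:,:2]*1000).astype(np.float32)))
p,d,c=snap('top','t3.png');W=cloud(d,c)
# pan check: low floor region and grip
S=W[150:310,190:330];P=S[(S[...,2]>.085)&(S[...,2]<.11)];print(len(P),cv2.minAreaRect((P[:,:2]*1000).astype(np.float32)))
E
```

```text
time_s: 14.9
tool_pos: [0.5138, 0.106, 0.2502]
tool_rot: [[0.011, -0.035, 0.999], [0.001, 0.999, 0.035], [-1.0, 0.001, 0.011]]
wrist_force: [0.2, 0.3, -0.0]
width: 0.999
time_s: 16.4
tool_pos: [0.4724, -0.4334, 0.2426]
tool_rot: [[-0.002, 0.989, -0.148], [0.003, -0.148, -0.989], [-1.0, -0.002, -0.002]]
wrist_force: [-0.4, 0.5, -0.4]
width: 0.996
t 16.4 pos [0.4724, -0.4334, 0.2426] w 0.9964621119911133 F [-0.4, 0.5, -0.4]
[[-0.002, 0.989, -0.148], [0.003, -0.148, -0.989], [-1.0, -0.002, -0.002]] [-0.847, 0.374, 0.501, 1.701, 0.001, 0.872]
[514  42  46  75 996] ((686.361572265625, -379.397216796875), (55.84812545776367, 24.587644577026367), 84.58940124511719)
[ 266  160   30   53 1529] ((472.4412536621094, -435.4869689941406), (45.27891540527344, 25.514543533325195), 81.82402038574219)
[356 188  30  29 652] ((550.4808349609375, -463.0124206542969), (25.454065322875977, 25.223377227783203), 74.27252960205078)
[317 340  64  40 445] ((505.3223571777344, -616.7813110351562), (80.51850128173828, 31.04961585998535), 32.03829574584961)
97 ((511.15740966796875, 104.67827606201172), (58.380008697509766, 11.663799285888672), 2.7335944175720215)
```

View pics/t3.png

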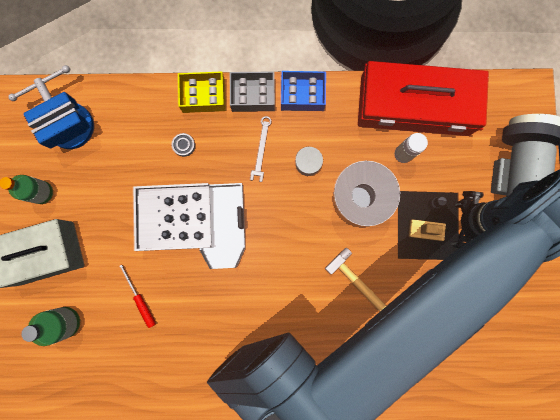

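The pan sits in place under the board's open edge, its grip at (240,217). The socket stands at (441,202), and the scraper at (428,230) is under the gripper. I'll grip the scraper.

```bash
python3 -m crank '[-1,6,0,0.2,0,0,0, -1,12,0,0.2,0,0,0, -1,17,0,0.2,0,0,0, -1,20,0,0.2,0,0,0, -1,20,0,0.2,0,0,0, -1,20,0,0.2,0,0,0, 1,20,0,0.2,0,0,0, 1,20,0,0.2,0,0,0, 1,20,0,0.2,0,0,0, 1,20,0,0.2,0,0,0, 1,20,0,0.2,0,0,0, 1,20,0,0.2,0,0,0]' 120;python3 -m crank '[1,-2,0,0,0,0,0, 1,-8,0,0,0,0,0, 1,-14,0,0,0,0,0, 1,-20,0,0,0,0,0, 1,-22,0,0,0,0,0, 1,-22,0,0,0,0,0]'
```

```text
time_s: 18.0
tool_pos: [0.4728, -0.4365, 0.0452]
tool_rot: [[0.001, 0.989, -0.148], [-0.001, -0.148, -0.989], [-1.0, 0.001, 0.001]]
wrist_force: [-1.9, 0.3, 4.7]
width: 0.292
time_s: 18.75
tool_pos: [0.4732, -0.4365, 0.2673]
tool_rot: [[0.003, 0.989, -0.148], [-0.003, -0.148, -0.989], [-1.0, 0.004, 0.003]]
wrist_force: [-0.5, 0.4, -1.7]
width: 0.289
```

```bash
cat > deck.py <<'E'
from h import *
z=np.load('w1.npz');d=z['d']
import sys
# wrist pose at w1 from saved calibration printed: R.T and centre
Rt=np.array([[.389,.880,.272],[.921,-.372,-.115],[0,.295,-.955]])
E
python3 - <<'E'
from h import *
z=np.load('top0.npz');p,d=z['p'],z['d'];c=cams.get_calibration('top')
W=cloud(d,c)[170:265,120:225]
a=np.deg2rad(1.95);X=np.array([np.cos(a),np.sin(a)]);Y=np.array([-X[1],X[0]]);o=np.array([.5138,.287])
D=np.stack([(W[...,:2]-o)@X,(W[...,:2]-o)@Y,W[...,2]],-1)*1000
k=(D[...,2]>76)&(D[...,2]<88)&(abs(D[...,0])<80)&(abs(D[...,1])<100)
n,l,s,ce=cv2.connectedComponentsWithStats(k.astype(np.uint8))
for i in range(1,n):
    if s[i,4]>3: P=D[l==i];print(s[i,4],np.round(np.median(P,0)))
k=(D[...,2]>64)&(D[...,2]<80); P=D[k]
for q in(P[abs(P[:,0])>75]),: print('rim x',np.round(np.percentile(q[q[:,0]<0,0],[5,50,95])),np.round(np.percentile(q[q[:,0]>0,0],[5,50,95])))
k=(D[...,2]>48)&(D[...,2]<57);P=D[k];print('deck y',np.percentile(P[:,1],[.5,99.5]),'x',np.percentile(P[:,0],[.5,99.5]))
# precise corners by ray from image: rim outer corners at z .072
for u,v in((134,187),(134,250),(210,184),(211,249)): w=ray(u,v,.072,c)[:2]; print(np.round([(w-o)@X*1000,(w-o)@Y*1000]))
E
```

```text
30 [ 56. -60.  79.]
29 [ 50. -20.  80.]
28 [48. 17. 78.]
4 [12. 67. 79.]
31 [ -1. -71.  79.]
28 [-2. 21. 79.]
28 [ -2. -24.  80.]
9 [-3. 72. 83.]
27 [-46.  29.  80.]
31 [-54. -19.  79.]
28 [-53. -61.  79.]
rim x [-88. -85. -83.] [85. 90. 93.]
deck y [-94.41275023 110.34501581] x [-81.60876201  87.26015572]
[ 91. 114.]
[-87. 117.]
[  89. -101.]
[-94. -98.]
```

```bash
python3 -m crank '[1,0,-0.8,-6,-8.5,0,0, 1,0,-1.6,-12,-17,0,0, 1,0,-2.5,-18,-25.5,0,0, 1,0,-3.3,-24,-34,0,0, 1,0,-4.1,-30,-43,0,0, 1,0,-4.9,-36,-52,0,0, 1,0,-5.7,-42,-61,0,0, 1,0,-6.6,-48,-70,0,0, 1,0,-7.4,-54,-80,0,0, 1,0,-8.3,-60,-90,0,0, 1,0,-9,-66,-100.5,0,0, 1,0,-9.8,-71,-100.5,0,0]';python3 -m crank '[1,0,5,0,0,0,0, 1,0,8,0.2,0,0,0, 1,0,8,0.2,0,0,0, 1,0,8,0.2,0,0,0]'; python3 -c "
from h import *
st();print(rel([.4833,.361,.18]))"
```

```text
time_s: 20.25
tool_pos: [0.479, 0.2827, 0.2612]
tool_rot: [[-0.005, -0.037, 0.999], [-0.002, 0.999, 0.037], [-1.0, -0.002, -0.005]]
wrist_force: [-0.0, -1.2, -0.8]
width: 0.291
time_s: 20.75
tool_pos: [0.479, 0.36, 0.2623]
tool_rot: [[-0.003, -0.035, 0.999], [-0.003, 0.999, 0.035], [-1.0, -0.003, -0.003]]
wrist_force: [-0.2, 0.1, -1.7]
width: 0.286
t 20.75 pos [0.479, 0.36, 0.2623] w 0.28643164204984056 F [-0.2, 0.1, -1.7]
[[-0.003, -0.035, 0.999], [-0.003, 0.999, 0.035], [-1.0, -0.003, -0.003]] [0.533, 0.264, 0.403, 1.714, -0.001, 0.498]
[8.22 0.11 0.46]
```

```bash
python3 -m crank '[1,4,0.1,0.45,0,0,0, 1,8,0.1,0.45,0,0,0, 1,11,0.1,0.45,0,0,0, 1,12,0.1,0.45,0,0,0, 1,12,0.1,0.45,0,0,0, 1,12,0.1,0.45,0,0,0]'; python3 - <<'E'
from h import *
st();print(rel([.4833,.361,.096]));snap('wrist','w5.png')
E
```

```text
time_s: 21.5
tool_pos: [0.4854, 0.3621, 0.1464]
tool_rot: [[0.003, -0.034, 0.999], [0.002, 0.999, 0.034], [-1.0, 0.002, 0.003]]
wrist_force: [0.1, 0.1, -1.7]
width: 0.288
t 21.5 pos [0.4854, 0.3621, 0.1464] w 0.2877977915308936 F [0.1, 0.1, -1.7]
[[0.003, -0.034, 0.999], [0.002, 0.999, 0.034], [-1.0, 0.002, 0.003]] [0.53, 0.252, 0.158, 1.474, -0.0, 0.496]
[ 5.04 -0.12 -0.23]
```

View pics/w5.png

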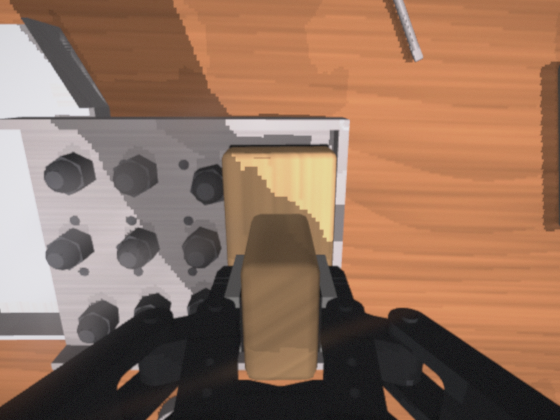

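The foot is behind the nuts, with the nearest nut at (208,185) and the side wall at v≈122. I'll lower it and sweep the first lane.

```bash
python3 -m crank '[1,2,0.2,-0.1,0,0,0, 1,4,0.2,-0.1,0,0,0, 1,4.8,0.2,-0.1,0,0,0, 1,5.1,0.2,-0.1,0,0,0, 1,5.1,0.2,-0.1,0,0,0]'; python3 -c "
from h import *
st();print(rel([.4833,.361,.096]))"
```

```text
time_s: 22.18
tool_pos: [0.4839, 0.3643, 0.0946]
tool_rot: [[0.002, -0.035, 0.999], [0.001, 0.999, 0.035], [-1.0, 0.001, 0.002]]
wrist_force: [-0.2, 1.3, -1.7]
width: 0.29
t 22.175 pos [0.4839, 0.3643, 0.0946] w 0.2898489101811722 F [-0.2, 1.3, -1.7]
[[0.002, -0.035, 0.999], [0.001, 0.999, 0.035], [-1.0, 0.001, 0.002]] [0.535, 0.267, 0.072, 1.374, -0.0, 0.5]
[-0.14 -0.33 -0.08]
```

```bash
python3 -m crank '[1,-0.05,-0.8,0,0,0,0, 1,-0.05,-1.6,0,0,0,0, 1,-0.05,-2.4,0,0,0,0, 1,-0.05,-3.2,0,0,0,0, 1,-0.05,-4,0,0,0,0, 1,-0.05,-4.8,0,0,0,0, 1,-0.05,-5.6,0,0,0,0, 1,-0.05,-6.4,0,0,0,0, 1,-0.05,-7.2,0,0,0,0, 1,-0.05,-8,0,0,0,0, 1,-0.05,-8.8,0,0,0,0, 1,-0.05,-9.6,0,0,0,0]'; python3 -m crank '[1,0,-0.6,0,0,0,0, 1,0,-1.2,0,0,0,0, 1,0,-1.8,0,0,0,0, 1,0,-2.4,0,0,0,0, 1,0,-3,0,0,0,0, 1,0,-3.6,0,0,0,0, 1,0,-4.2,0,0,0,0, 1,0,-4.8,0,0,0,0, 1,0,-5.4,0,0,0,0, 1,0,-6,0,0,0,0, 1,0,-6.6,0,0,0,0, 1,0,-7.2,0,0,0,0]'; python3 - <<'E'
from h import *
st();snap('wrist','w6.png')
E
```

```text
time_s: 23.68
tool_pos: [0.4867, 0.2678, 0.0942]
tool_rot: [[0.0, -0.035, 0.999], [0.001, 0.999, 0.035], [-1.0, 0.001, 0.001]]
wrist_force: [-0.1, 3.4, 0.9]
width: 0.291
time_s: 25.18
tool_pos: [0.4892, 0.1958, 0.0941]
tool_rot: [[0.0, -0.035, 0.999], [0.001, 0.999, 0.035], [-1.0, 0.001, 0.0]]
wrist_force: [-0.4, 4.1, 5.3]
width: 0.29
t 25.175 pos [0.4892, 0.1958, 0.0941] w 0.2904840359884198 F [-0.4, 4.1, 5.3]
[[0.0, -0.035, 0.999], [0.001, 0.999, 0.035], [-1.0, 0.001, 0.0]] [0.253, 0.067, -0.154, 1.349, 0.0, 0.218]
```

View pics/w6.png

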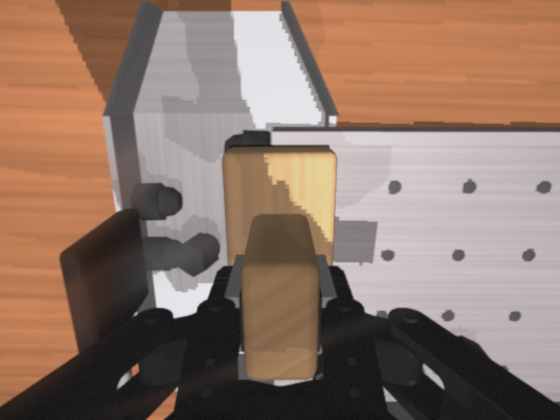

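Four or so nuts are visible in the pan at (160,200), (190,250) and (247,138), and the swept lane of the deck is clear. Next I'll sweep the second lane.

```bash
python3 -m crank '[1,-3,0,0,0,0,0, 1,-6,0,0,0,0,0, 1,-6,5,2,0,0,0, 1,-6,10,4,0,0,0, 1,-6,15,6,0,0,0, 1,-6,16.8,6,0,0,0, 1,-6,16.8,6,0,0,0, 1,-6,16.8,6,0,0,0, 1,-3,16.8,6,0,0,0, 1,-1,16.8,6,0,0,0, 1,-0.1,16.8,6,0,0,0, 1,-0.1,16.8,6,0,0,0]'; python3 -c "
from h import *
st();print(rel([.5431,.366,.095]))"
```

```text
time_s: 26.72
tool_pos: [0.5433, 0.3647, 0.0956]
tool_rot: [[0.001, -0.033, 0.999], [-0.0, 0.999, 0.033], [-1.0, -0.0, 0.001]]
wrist_force: [0.5, 0.2, -1.9]
width: 0.29
t 26.725 pos [0.5433, 0.3647, 0.0956] w 0.2897733791998244 F [0.5, 0.2, -1.9]
[[0.001, -0.033, 0.999], [-0.0, 0.999, 0.033], [-1.0, -0.0, 0.001]] [0.489, 0.396, 0.236, 1.411, -0.001, 0.456]
[ 0.06  0.13 -0.02]
```

```bash
python3 -m crank '[1,0,-0.8,0,0,0,0, 1,0,-1.6,0,0,0,0, 1,0,-2.4,0,0,0,0, 1,0,-3.2,0,0,0,0, 1,0,-4,0,0,0,0, 1,0,-4.8,0,0,0,0, 1,0,-5.6,0,0,0,0, 1,0,-6.4,0,0,0,0, 1,0,-7.2,0,0,0,0, 1,0,-8,0,0,0,0, 1,0,-8.8,0,0,0,0, 1,0,-9.6,0,0,0,0]'; python3 -m crank '[1,0,-0.6,0,0,0,0, 1,0,-1.2,0,0,0,0, 1,0,-1.8,0,0,0,0, 1,0,-2.4,0,0,0,0, 1,0,-3,0,0,0,0, 1,0,-3.6,0,0,0,0, 1,0,-4.2,0,0,0,0, 1,0,-4.8,0,0,0,0, 1,0,-5.4,0,0,0,0, 1,0,-6,0,0,0,0, 1,0,-6.6,0,0,0,0, 1,0,-7.2,0,0,0,0]'; python3 -m crank '[1,-4,0,0,0,0,0, 1,-9,4,0,0,0,0, 1,-14,9,0,0,0,0, 1,-16,14,0,0,0,0, 1,-16,14,0,0,0,0, 1,-16,14,0,0,0,0]'; python3 - <<'E'
from h import *
st();snap('wrist','w7.png')
E
```

```text
time_s: 28.22
tool_pos: [0.5465, 0.2695, 0.0949]
tool_rot: [[0.0, -0.035, 0.999], [0.0, 0.999, 0.035], [-1.0, 0.0, 0.0]]
wrist_force: [-0.1, 0.9, -1.8]
width: 0.287
time_s: 29.72
tool_pos: [0.549, 0.1977, 0.0948]
tool_rot: [[0.0, -0.035, 0.999], [-0.0, 0.999, 0.035], [-1.0, -0.0, 0.0]]
wrist_force: [-0.3, 0.1, -1.7]
width: 0.285
time_s: 30.48
tool_pos: [0.5441, 0.3378, 0.2542]
tool_rot: [[-0.001, -0.035, 0.999], [-0.001, 0.999, 0.035], [-1.0, -0.001, -0.001]]
wrist_force: [-0.1, -0.1, -2.1]
width: 0.294
t 30.475 pos [0.5441, 0.3378, 0.2542] w 0.29396022895728924 F [-0.1, -0.1, -2.1]
[[-0.001, -0.035, 0.999], [-0.001, 0.999, 0.035], [-1.0, -0.001, -0.001]] [0.451, 0.376, 0.526, 1.722, -0.001, 0.416]
```

View pics/w7.png

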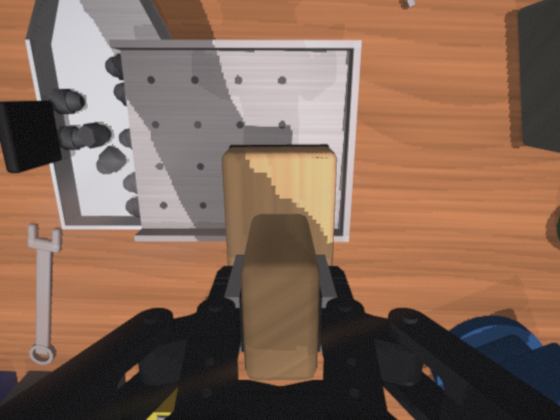

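The deck is empty and I count all 9 nuts in the pan: (68,100), (72,135), (97,132), (112,158), (115,67), (122,92), (126,137), (130,182) and (132,208). I'll return the scraper to the mat.

```bash
python3 -m crank '[1,0,-6,-0.9,8.5,0,0, 1,0,-12,-1.8,17,0,0, 1,0,-18,-2.6,25.5,0,0, 1,0,-24,-3.5,34,0,0, 1,0,-30,-4.4,43,0,0, 1,0,-36,-5.3,52,0,0, 1,0,-42,-6.2,61,0,0, 1,0,-48,-7,70,0,0, 1,0,-54,-7.9,80,0,0, 1,0,-60,-8.8,90,0,0, 1,0,-66,-9.7,100.5,0,0, 1,0,-71,-10.4,100.5,0,0]'; python3 -m crank '[1,0,0,4,0,0,0, 1,0,0,5,0,0,0, 1,0,0,5,0,0,0]'; python3 -c "
from h import *
st();print(rel([.458,-.437,.047]))"
```

```text
time_s: 32.02
tool_pos: [0.4621, -0.378, 0.2535]
tool_rot: [[-0.002, 0.988, -0.153], [0.001, -0.153, -0.988], [-1.0, -0.002, -0.001]]
wrist_force: [1.4, 1.0, -1.9]
width: 0.291
time_s: 32.4
tool_pos: [0.456, -0.4249, 0.2537]
tool_rot: [[-0.001, 0.989, -0.15], [0.002, -0.15, -0.989], [-1.0, -0.002, -0.002]]
wrist_force: [0.4, -0.3, -1.3]
width: 0.289
t 32.4 pos [0.456, -0.4249, 0.2537] w 0.2888586233095324 F [0.4, -0.3, -1.3]
[[-0.001, 0.989, -0.15], [0.002, -0.15, -0.989], [-1.0, -0.002, -0.002]] [-0.858, 0.327, 0.463, 1.71, 0.0, 0.864]
[20.67  0.42  1.2 ]
```

```bash
python3 -m crank '[1,6,0.3,1,0,0,0, 1,12,0.3,1,0,0,0, 1,17,0.3,1,0,0,0, 1,19.5,0.3,1,0,0,0, 1,20.4,0.3,1,0,0,0, 1,20.8,0.3,1,0,0,0, 1,20.9,0.3,1,0,0,0, 1,20.9,0.3,1,0,0,0]'; python3 -m crank '[0,0,0,0,0,0,0, -1,0,0,0,0,0,0, -1,0,0,0,0,0,0, -1,0,0,0,0,0,0, -1,0,0,0,0,0,0, -1,0,0,0,0,0,0, -1,-4,0,0,0,0,0, -1,-10,0,0,0,0,0, -1,-16,0,0,0,0,0, -1,-22,0,0,0,0,0, -1,-22,0,0,0,0,0]' 100; python3 - <<'E'
from h import *
st()
p,d,c=snap('wrist');W=cloud(d,c)
k=(W[...,2]>.075)&(W[...,2]<.093);n,l,s,ce=cv2.connectedComponentsWithStats(k.astype(np.uint8))
for i in range(1,n):
    if s[i,4]>100:P=W[l==i]; print(s[i],cv2.minAreaRect((P[:,:2]*1000).astype(np.float32)))
p,d,c=snap('top');W=cloud(d,c)
S=W[150:310,190:330];P=S[(S[...,2]>.085)&(S[...,2]<.11)];print(len(P),cv2.minAreaRect((P[:,:2]*1000).astype(np.float32)))
E
```

```text
time_s: 33.4
tool_pos: [0.4598, -0.4358, 0.0476]
tool_rot: [[0.002, 0.989, -0.148], [-0.002, -0.148, -0.989], [-1.0, 0.002, 0.002]]
wrist_force: [-0.5, 0.5, -2.8]
width: 0.291
time_s: 34.78
tool_pos: [0.4609, -0.4371, 0.2739]
tool_rot: [[0.009, 0.989, -0.148], [-0.011, -0.148, -0.989], [-1.0, 0.011, 0.009]]
wrist_force: [0.4, -1.2, -0.1]
width: 0.998
t 34.775 pos [0.4609, -0.4371, 0.2739] w 0.9978005851232252 F [0.4, -1.2, -0.1]
[[0.009, 0.989, -0.148], [-0.011, -0.148, -0.989], [-1.0, 0.011, 0.009]] [-0.864, 0.354, 0.538, 1.741, 0.0, 0.855]
[502  38  42  68 800] ((685.784423828125, -379.35699462890625), (55.243099212646484, 23.304630279541016), 84.70361328125)
[ 264  148   28   49 1299] ((460.8531188964844, -435.3634033203125), (45.91352462768555, 25.551162719726562), 80.85774230957031)
[359 173  27  26 551] ((550.3836059570312, -462.659912109375), (25.218067169189453, 24.790802001953125), 13.891769409179688)
[320 314  60  66 404] ((494.5094299316406, -633.8511352539062), (108.8905029296875, 42.2570686340332), 47.341922760009766)
[530 317  30  22 330] ((725.7478637695312, -647.7180786132812), (36.20792770385742, 23.298175811767578), 34.6756706237793)
94 ((511.33233642578125, 104.47967529296875), (58.90496826171875, 11.43763542175293), 3.3603341579437256)
```

```bash
python3 -m crank '[-1,0,-0.3,-5,-10,0,0, -1,0,-0.6,-10,-20,0,0, -1,0,-0.9,-15,-30,0,0, -1,0,-1.2,-20,-40,0,0, -1,0,-1.5,-26,-50,0,0, -1,0,-1.8,-32,-60,0,0, -1,0,-2,-38,-70,0,0, -1,0,-2.3,-43,-80,0,0, -1,0,-2.7,-48,-90,0,0, -1,0,-3,-54.3,-101,0,0, -1,3,-3,-54.3,-101,0,0, -1,5,-3,-54.3,-101,0,0]'; python3 - <<'E'
from h import *
st()
p,d,c=snap('wrist');W=cloud(d,c)
P=W[(W[...,2]>.085)&(W[...,2]<.1)]; P=P[np.linalg.norm(P[:,:2]-[.511,.1045],axis=1)<.06];print(len(P),cv2.minAreaRect((P[:,:2]*1000).astype(np.float32)))
print(rel([.5113,.1045,.0545]))
p,d,c=snap('top');W=cloud(d,c)
S=W[150:235,325:408];k=(S[...,2]>.148)&(S[...,2]<.172)
P=S[k][:,:2]; P=P[np.linalg.norm(P-[.564,-.24],axis=1)<.105]; 
A=np.c_[2*P,np.ones(len(P))]
for _ in range(3):
    x=np.linalg.lstsq(A,(P**2).sum(1),rcond=None)[0]; r=np.sqrt(x[2]+x[:2]@x[:2]); print(len(P),x[:2],r); e=abs(np.linalg.norm(P-x[:2],axis=1)-r); P=P[e<np.percentile(e,85)];A=np.c_[2*P,np.ones(len(P))]
h=cloud(d,c)
Q=W[172:215,345:388].reshape(-1,3); Q=Q[(Q[:,2]<.03)]; print('jar',len(Q),np.nanmedian(Q,0))
E
```

```text
time_s: 36.38
tool_pos: [0.5077, 0.1077, 0.2115]
tool_rot: [[-0.006, -0.046, 0.999], [-0.001, 0.999, 0.046], [-1.0, -0.0, -0.006]]
wrist_force: [-0.7, -0.7, -0.2]
width: 1.0
t 36.375 pos [0.5077, 0.1077, 0.2115] w 1.0003271386407495 F [-0.7, -0.7, -0.2]
[[-0.006, -0.046, 0.999], [-0.001, 0.999, 0.046], [-1.0, -0.0, -0.006]] [0.08, 0.035, 0.047, 1.588, -0.0, 0.034]
1184 ((512.1890869140625, 104.83885192871094), (59.717010498046875, 11.668794631958008), 2.348649501800537)
[15.39 -0.27  0.67]
980 [ 0.56469141 -0.23728376] 0.08065200541464389
833 [ 0.56470846 -0.23734305] 0.08116278448456009
708 [ 0.56468879 -0.23733739] 0.08147654667987939
jar 305 [ 0.57152248 -0.24798172  0.01403898]
```

```bash
python3 -m crank '[-1,5,-0.3,0.45,0,0,0, -1,10,-0.3,0.45,0,0,0, -1,14,-0.3,0.45,0,0,0, -1,16.2,-0.3,0.45,0,0,0, -1,16.2,-0.3,0.45,0,0,0, -1,16.2,-0.3,0.45,0,0,0, 1,16.2,-0.3,0.45,0,0,0, 1,16.2,-0.3,0.45,0,0,0, 1,16.2,-0.3,0.45,0,0,0, 1,16.2,-0.3,0.45,0,0,0, 1,16.2,-0.3,0.45,0,0,0, 1,16.2,-0.3,0.45,0,0,0]' 120;python3 -m crank '[1,-0.2,0,0,0,0,0, 1,-0.4,0,0,0,0,0, 1,-0.4,-0.8,0,0,0,0, 1,-0.4,-1.6,0,0,0,0, 1,-0.4,-2.4,0,0,0,0, 1,-0.4,-3.2,0,0,0,0, 1,-0.4,-4,0,0,0,0, 1,-0.4,-4.8,0,0,0,0, 1,-0.4,-5.6,0,0,0,0, 1,-0.4,-6.2,0,0,0,0, 1,-0.4,-6.2,0,0,0,0]'; python3 - <<'E'
from h import *
st();snap('wrist','w8.png')
E
```

```text
time_s: 37.98
tool_pos: [0.5146, 0.1045, 0.0543]
tool_rot: [[0.001, -0.044, 0.999], [0.002, 0.999, 0.044], [-1.0, 0.001, 0.001]]
wrist_force: [-0.4, 3.5, 2.9]
width: 0.123
time_s: 39.35
tool_pos: [0.5171, 0.0413, 0.0579]
tool_rot: [[0.0, -0.043, 0.999], [0.0, 0.999, 0.043], [-1.0, 0.0, 0.0]]
wrist_force: [-0.1, 0.6, -7.5]
width: 0.122
t 39.35 pos [0.5171, 0.0413, 0.0579] w 0.12168349095266179 F [-0.1, 0.6, -7.5]
[[0.0, -0.043, 0.999], [0.0, 0.999, 0.043], [-1.0, 0.0, 0.0]] [-0.05, 0.066, -0.229, 1.276, 0.0, -0.092]
```

View pics/w8.png

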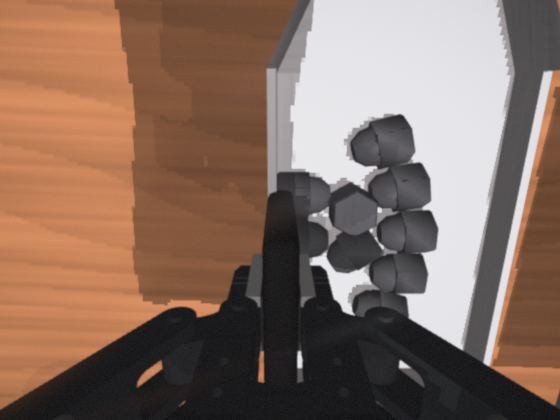

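All nine nuts are in the pan: (383,140), (400,187), (408,231), (398,272), (380,305), (352,208), (353,250), (303,190) and (312,238). I'll lift it and work out the pour poses.

```bash
python3 -m crank '[1,-3,0,0,0,0,0, 1,-6,0,0,0,0,0, 1,-9,0,0,0,0,0, 1,-12,0,0,0,0,0, 1,-15,0,0,0,0,0, 1,-18,0,0,0,0,0, 1,-21,0,0,0,0,0, 1,-24,0,0,0,0,0, 1,-24,0,0,0,0,0, 1,-24,0,0,0,0,0]'; cat > pour.py <<'E'
from h import *
from scipy.spatial.transform import Rotation as Ro
lip=np.array([.041,.059,-.138]); C=np.array([.5647,-.2373])
def tcp(psi,th,back,zl):
    a=np.deg2rad(psi); R0=np.array([[0,-np.sin(a),np.cos(a)],[0,np.cos(a),np.sin(a)],[-1,0,0]])
    R=R0@Ro.from_rotvec([0,-np.deg2rad(th),0]).as_matrix()
    L=np.r_[C+back*np.array([np.cos(a),np.sin(a)]),zl]
    return L-R@lip,R
E
python3 - <<'E'
from pour import *
s=st();R=np.array(s['tool_rot'])
for psi in(-15,-24,-32):
    T0,R0=tcp(psi,0,.03,.24)
    print(psi,np.round(T0,3),'az',np.degrees(np.arctan2(T0[1],T0[0])).round(1),'shift',np.round(R.T@(T0-s['tool_pos'])*100,1),'rv',np.round(Ro.from_matrix(R.T@R0).as_rotvec(degrees=True),1))
    for th,z in((10,.205),(20,.19),(40,.175),(55,.165)):
        T,_=tcp(psi,th,.03,z); print('  ',th,np.round(T,3),np.round(R0.T@(T-T0)*100,1))
E
```

```text
time_s: 40.65
tool_pos: [0.5168, 0.0419, 0.2965]
tool_rot: [[-0.001, -0.044, 0.999], [0.0, 0.999, 0.044], [-1.0, 0.0, -0.001]]
wrist_force: [0.7, -0.1, -7.2]
width: 0.127
t 40.65 pos [0.5168, 0.0419, 0.2965] w 0.12735828980975783 F [0.7, -0.1, -7.2]
[[-0.001, -0.044, 0.999], [0.0, 0.999, 0.044], [-1.0, 0.0, -0.001]] [-0.048, 0.06, 0.243, 1.755, -0.0, -0.092]
-15 [ 0.712 -0.338  0.281] az -25.4 shift [  1.5 -38.8  17.8] rv [17.5 -0.1  0. ]
   10 [ 0.703 -0.335  0.269] [ 1.2 -0.  -0.9]
   20 [ 0.69  -0.332  0.276] [ 0.5  0.  -2.2]
   40 [ 0.655 -0.323  0.295] [-1.4 -0.  -5.9]
   55 [ 0.622 -0.314  0.302] [-2.1 -0.  -9.2]
-24 [ 0.694 -0.36   0.281] az -27.4 shift [  1.5 -40.9  16. ] rv [26.5 -0.1  0. ]
   10 [ 0.686 -0.356  0.269] [ 1.2  0.  -0.9]
   20 [ 0.674 -0.35   0.276] [ 0.5  0.  -2.2]
   40 [ 0.641 -0.336  0.295] [-1.4 -0.  -5.9]
   55 [ 0.61  -0.322  0.302] [-2.1  0.  -9.2]
-32 [ 0.676 -0.376  0.281] az -29.1 shift [  1.5 -42.5  14.1] rv [34.5 -0.1  0. ]
   10 [ 0.668 -0.371  0.269] [ 1.2 -0.  -0.9]
   20 [ 0.657 -0.365  0.276] [ 0.5 -0.  -2.2]
   40 [ 0.626 -0.345  0.295] [-1.4 -0.  -5.9]
   55 [ 0.598 -0.327  0.302] [-2.1 -0.  -9.2]
```

```bash
python3 - <<'E'
from pour import *
s=status.state();R=np.array(s['tool_rot'])
psi=-30;T0,R0=tcp(psi,0,-.04,.25)
print(psi,np.round(T0,3),np.hypot(*T0[:2]),'shift',np.round(R.T@(T0-s['tool_pos'])*100,1),'rv',np.round(Ro.from_matrix(R.T@R0).as_rotvec(degrees=True),1))
for th,b,z in((10,-.025,.22),(20,.0,.195),(30,.02,.18),(40,.03,.175),(50,.03,.168),(60,.03,.165)):
        T,_=tcp(psi,th,b,z); print('  ',th,np.round(T,3),np.hypot(*T[:2]).round(3),np.round(R0.T@(T-T0)*100,1))
E
```

```text
-30 [ 0.62  -0.337  0.291] 0.7059200625162001 shift [  0.5 -38.3   8.7] rv [32.5 -0.1  0. ]
   10 [ 0.625 -0.34   0.284] 0.712 [ 0.7 -0.   0.6]
   20 [ 0.635 -0.346  0.281] 0.724 [ 1.  -0.   1.8]
   30 [ 0.638 -0.348  0.285] 0.727 [ 0.6 -0.   2.1]
   40 [ 0.63  -0.343  0.295] 0.717 [-0.4 -0.   1.1]
   50 [ 0.611 -0.332  0.3  ] 0.695 [-0.9 -0.  -1.1]
   60 [ 0.59  -0.32   0.305] 0.671 [-1.4 -0.  -3.5]
```

```bash
python3 -m crank '[1,0,-2,0.4,2,0,0, 1,0,-5.5,1.2,4.5,0,0, 1,0,-9.5,2.1,8,0,0, 1,0,-13.5,3,11.5,0,0, 1,0,-17.5,4,15,0,0, 1,0,-21.5,4.9,18,0,0, 1,0,-25.5,5.8,21.5,0,0, 1,0,-29.5,6.7,25,0,0, 1,0,-33,7.5,28.5,0,0, 1,0,-36,8.1,31,0,0, 1,0,-38,8.6,32.5,0,0, 1,0,-38.3,8.7,32.5,0,0]'; python3 -m crank '[1,0,0,0,0,0,0, 1,0,0,0,0,0,0, 1,0,0,0,0,0,0]'; python3 - <<'E'
from pour import *
s=st();R=np.array(s['tool_rot'])
L=np.array(s['tool_pos'])+R@lip;print('lip',L, 'pan lip rel funnel',L[:2]-C)
snap('wrist','w9.png')
E
```

```text
time_s: 42.15
tool_pos: [0.6201, -0.3385, 0.2935]
tool_rot: [[-0.005, 0.502, 0.865], [0.003, 0.865, -0.502], [-1.0, -0.0, -0.006]]
wrist_force: [-0.6, 0.0, -7.8]
width: 0.12
time_s: 42.52
tool_pos: [0.6206, -0.336, 0.2986]
tool_rot: [[0.001, 0.499, 0.867], [-0.0, 0.867, -0.499], [-1.0, 0.0, 0.001]]
wrist_force: [-0.6, 0.2, -7.8]
width: 0.121
t 42.525 pos [0.6206, -0.336, 0.2986] w 0.12139392459350468 F [-0.6, 0.2, -7.8]
[[0.001, 0.499, 0.867], [-0.0, 0.867, -0.499], [-1.0, 0.0, 0.001]] [-0.591, 0.659, 1.014, 1.925, 0.0, -0.069]
lip [ 0.53048163 -0.21602649  0.25749187] pan lip rel funnel [-0.03421837  0.02127351]
```

View pics/w9.png

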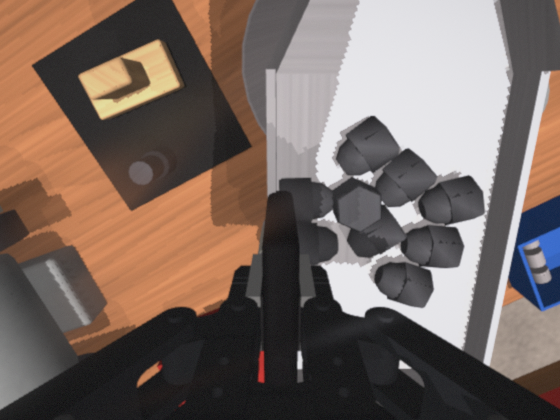

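All nine nuts are in the pan over the funnel, with the mat items standing at (130,78) and (142,172). I'll tilt slowly to 20°.

```bash
python3 -m crank '[1,0.4,0,0.2,0,-3,0, 1,0.8,0,0.4,0,-6,0, 1,1.3,0,0.6,0,-9,0, 1,1.5,0,0.9,0,-12,0, 1,1.6,0,1.2,0,-14,0, 1,1.7,0,1.4,0,-16,0, 1,1.7,0,1.6,0,-18,0, 1,1.7,0,1.8,0,-20,0, 1,1.7,0,1.8,0,-20,0, 1,1.7,0,1.8,0,-20,0]'; python3 - <<'E'
from pour import *
s=st();R=np.array(s['tool_rot'])
L=np.array(s['tool_pos'])+R@lip;print('lip',L,L[:2]-C)
snap('wrist','w10.png')
E
```

```text
time_s: 43.82
tool_pos: [0.6356, -0.3455, 0.2806]
tool_rot: [[0.295, 0.5, 0.814], [-0.17, 0.866, -0.47], [-0.94, 0.0, 0.341]]
wrist_force: [-0.6, 0.4, -7.0]
width: 0.125
t 43.825 pos [0.6356, -0.3455, 0.2806] w 0.12479022485594822 F [-0.6, 0.4, -7.0]
[[0.295, 0.5, 0.814], [-0.17, 0.866, -0.47], [-0.94, 0.0, 0.341]] [-0.602, 0.196, 0.308, 1.337, 0.027, -0.074]
lip [ 0.56480641 -0.23652672  0.19508059] [0.00010641 0.00077328]
```

View pics/w10.png

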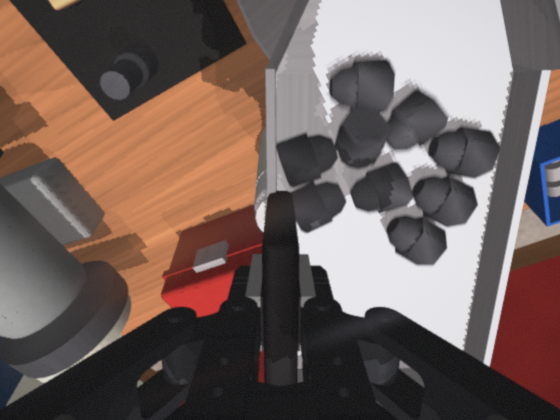

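The nuts are creeping toward the spout, the lead one at (362,85). I'll continue in small tilt steps.

```bash
python3 - <<'E'
from pour import *
T0,R0=tcp(-30,20,0,.195)
for th,b,z in((25,.015,.19),(30,.025,.185),(35,.03,.18),(40,.03,.175),(45,.03,.172),(50,.03,.17),(60,.03,.165)):
        T,_=tcp(-30,th,b,z); print('  ',th-20,np.round(R0.T@(T-T0)*100,1))
E
```

```text
5 [-0.2 -0.   0.8]
   10 [-0.5  0.   1.1]
   15 [-1.   0.   0.8]
   20 [-1.6  0.  -0.1]
   25 [-2.3  0.  -1. ]
   30 [-3.   0.  -1.9]
   40 [-4.1  0.  -4.1]
```

```bash
python3 -m crank '[1,-0.1,0,0.4,0,-2.5,0, 1,-0.2,0,0.8,0,-5,0, 1,-0.3,0,0.9,0,-7,0, 1,-0.5,0,1.1,0,-9,0, 1,-0.5,0,1.1,0,-10,0, 1,-0.5,0,1.1,0,-10,0, 1,-0.5,0,1.1,0,-10,0, 1,-0.5,0,1.1,0,-10,0]'; python3 - <<'E'
from pour import *
s=st();R=np.array(s['tool_rot'])
L=np.array(s['tool_pos'])+R@lip;print('lip',L,L[:2]-C)
p,d,c=snap('wrist','w11.png');p2,_,_=snap('scene','s11.png')
cv2.imwrite('pics/j11.png',np.hstack([cv2.resize(p[:,:,::-1],(400,300)),cv2.resize(p2[120:270,130:330,::-1],(400,300))]))
E
```

```text
time_s: 44.88
tool_pos: [0.6438, -0.3506, 0.2894]
tool_rot: [[0.433, 0.5, 0.75], [-0.25, 0.866, -0.433], [-0.866, -0.0, 0.5]]
wrist_force: [0.2, 0.3, -6.2]
width: 0.125
t 44.875 pos [0.6438, -0.3506, 0.2894] w 0.12532647111408077 F [0.2, 0.3, -6.2]
[[0.433, 0.5, 0.75], [-0.25, 0.866, -0.433], [-0.866, -0.0, 0.5]] [-0.608, 0.032, 0.084, 1.101, 0.042, -0.073]
lip [ 0.58755827 -0.24995434  0.18491421] [ 0.02285827 -0.01265434]
```

View pics/j11.png

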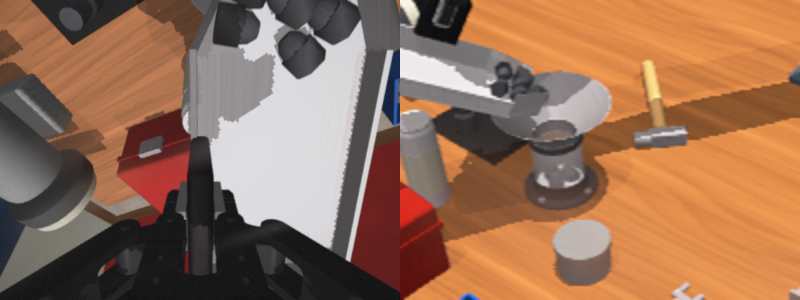

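The nuts have gathered in the spout over the funnel. I'll continue to 45°.

```bash
python3 -m crank '[1,-0.2,0,-0.1,0,-2,0, 1,-0.4,0,-0.2,0,-4,0, 1,-0.6,0,-0.3,0,-5.5,0, 1,-0.8,0,-0.5,0,-7,0, 1,-1,0,-0.7,0,-8.5,0, 1,-1.3,0,-1,0,-10,0, 1,-1.5,0,-1.2,0,-11.5,0, 1,-1.8,0,-1.4,0,-13,0, 1,-2.1,0,-1.8,0,-15,0, 1,-2.1,0,-1.8,0,-15,0, 1,-2.1,0,-1.8,0,-15,0, 1,-2.1,0,-1.8,0,-15,0]'; python3 - <<'E'
from pour import *
s=st();R=np.array(s['tool_rot'])
L=np.array(s['tool_pos'])+R@lip;print('lip',L,L[:2]-C)
p,d,c=snap('wrist','w12.png');p2,_,_=snap('scene','s12.png')
cv2.imwrite('pics/j12.png',np.hstack([cv2.resize(p[:,:,::-1],(400,300)),cv2.resize(p2[120:270,130:330,::-1],(400,300))]))
E
```

```text
time_s: 46.48
tool_pos: [0.6215, -0.3377, 0.2994]
tool_rot: [[0.613, 0.5, 0.612], [-0.354, 0.866, -0.353], [-0.706, -0.0, 0.708]]
wrist_force: [0.1, 0.7, -3.8]
width: 0.121
t 46.475 pos [0.6215, -0.3377, 0.2994] w 0.12053593987685518 F [0.1, 0.7, -3.8]
[[0.613, 0.5, 0.612], [-0.354, 0.866, -0.353], [-0.706, -0.0, 0.708]] [-0.624, -0.275, -0.311, 0.751, 0.071, -0.071]
lip [ 0.59169943 -0.2523498   0.17278554] [ 0.02699943 -0.0150498 ]
```

View pics/j12.png

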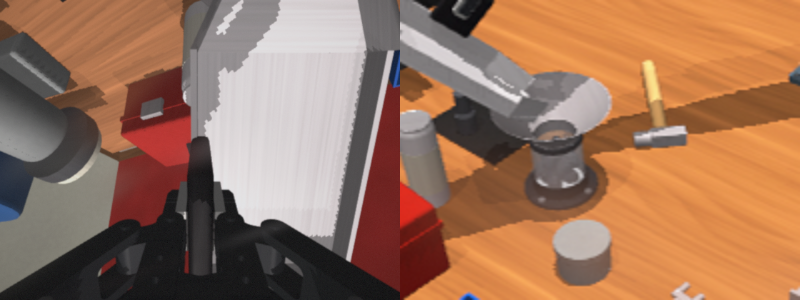

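The pan floor looks empty at 45°. That's 15 pictures viewed, so I'll use numbers from here. I'll tip further to clear any stragglers, then check the weight.

```bash
python3 -m crank '[1,-0.3,0,-0.4,0,-2.5,0, 1,-0.6,0,-0.8,0,-5,0, 1,-0.8,0,-1.2,0,-7.5,0, 1,-1.1,0,-1.6,0,-10,0, 1,-1.1,0,-1.6,0,-10,0, 1,-1.1,0,-1.6,0,-10,0, 1,-1.1,0,-1.6,0,-10,0, 1,-1.1,0,-1.6,0,-10,0, 1,-1.1,0,-1.6,0,-10,0]'; python3 - <<'E'
from pour import *
s=st()
p,d,c=snap('top','t13.png');W=cloud(d,c)
K=np.array(c['camera_matrix'])
# points in a vertical cylinder about the funnel/jar axis
m=np.linalg.norm(W[...,:2]-C,axis=-1)<.036
P=W[m]; print(len(P),np.histogram(P[:,2],bins=[-.01,.005,.02,.03,.04,.05,.06,.08,.1,.12,.16,.2,.3,.5]))
p2,d2,c2=snap('scene');W2=cloud(d2,c2)
m=(np.linalg.norm(W2[...,:2]-C,axis=-1)<.034)&(W2[...,2]<.11);print('scene',m.sum(),np.histogram(W2[m][:,2],bins=np.arange(0,.12,.01))[0],p2[m].mean(0) if m.any() else 0)
hsv=cv2.cvtColor(p2,cv2.COLOR_RGB2HSV)
print('scene dark in jar crop',(hsv[185:215,193:222,2]).astype(int)[::3,::3])
E
```

```text
time_s: 47.7
tool_pos: [0.6047, -0.3279, 0.2953]
tool_rot: [[0.709, 0.5, 0.497], [-0.41, 0.866, -0.287], [-0.573, -0.0, 0.819]]
wrist_force: [-0.1, -0.4, -3.7]
width: 0.128
t 47.7 pos [0.6047, -0.3279, 0.2953] w 0.12836562367495627 F [-0.1, -0.4, -3.7]
[[0.709, 0.5, 0.497], [-0.41, 0.866, -0.287], [-0.573, -0.0, 0.819]] [-0.637, -0.46, -0.566, 0.508, 0.093, -0.065]
759 (array([  0,   8,   5,  12,   9,  45, 202,  56, 132,  13,   2,   0, 275]), array([-0.01 ,  0.005,  0.02 ,  0.03 ,  0.04 ,  0.05 ,  0.06 ,  0.08 ,
        0.1  ,  0.12 ,  0.16 ,  0.2  ,  0.3  ,  0.5  ]))
scene 182 [ 0  0  0  0  0  0  2 24 33 54 69] [124.38461538 113.97802198 111.54395604]
scene dark in jar crop [[ 98  93  84  97 128 151 142 109  79 180]
 [ 94 112 114 156 163  96 168 137  85  47]
 [ 50  64  67  65  69  72  70  75  60  78]
 [122  66  55  94  86  77  58  46  69 114]
 [128 118 118  76  63  70  97 124 117 114]
 [124 117 121 114 112 107 118 118 112 108]
 [131 123 114 106 109 114 119 108 103 109]
 [132  77 112 111 112 115 113 108 109 189]
 [ 88  74 154 107 116 117 114 110 106 160]
 [ 79  78  70 219 111 114 184 220 108  69]]
```

```bash
python3 -m crank '[1,-1.5,0,2.2,0,0,0, 1,-3,0,4.4,0,0,0, 1,-4.6,0,6.6,0,0,0, 1,-4.6,0,6.6,0,7,0, 1,-4.6,0,6.6,0,15,0, 1,-4.6,0,6.6,0,23,0, 1,-4.6,0,6.6,0,31,0, 1,-4.6,0,6.6,0,39,0, 1,-4.6,0,6.6,0,47,0, 1,-4.6,0,6.6,0,55,0, 1,-4.6,0,6.6,0,55,0, 1,-4.6,0,6.6,0,55,0]'; python3 -c "
from h import *
st();print(rel([.4945,.0413,.30]))"
```

```text
time_s: 49.3
tool_pos: [0.603, -0.3275, 0.3566]
tool_rot: [[-0.018, 0.501, 0.865], [0.012, 0.866, -0.501], [-1.0, 0.002, -0.021]]
wrist_force: [1.4, -0.7, -6.2]
width: 0.122
t 49.3 pos [0.603, -0.3275, 0.3566] w 0.12155343486567721 F [1.4, -0.7, -6.2]
[[-0.018, 0.501, 0.865], [0.012, 0.866, -0.501], [-1.0, 0.002, -0.021]] [-0.595, 0.821, 1.406, 2.176, 0.0, -0.071]
[  6.29  26.48 -27.74]
```

```bash
python3 -m crank '[1,1,1.5,-3,-2,0,0, 1,2,3,-6,-4,0,0, 1,3,4.8,-9,-6.5,0,0, 1,4,6.5,-12,-9,0,0, 1,5,8.3,-15,-11,0,0, 1,6,10,-18,-13.5,0,0, 1,6,11.8,-21,-16,0,0, 1,6,13.4,-24,-18,0,0, 1,6,15,-27,-20,0,0, 1,6,16.6,-30,-22,0,0, 1,6,18.1,-32.4,-23.5,0,0, 1,6,18.1,-32.4,-23.5,0,0]'; python3 - <<'E'
from pour import *
st();print(rel([.413,-.009,.0555]))
for i in range(2):
    p,d,c=snap('top','t14.png');W=cloud(d,c)
m=np.linalg.norm(W[...,:2]-C,axis=-1)<.085
P=W[m];r=np.linalg.norm(P[:,:2]-C,axis=1)
print('inside funnel: height above cone outliers')
for a in np.arange(0,.085,.01):
    q=P[(r>=a)&(r<a+.01)][:,2]; print(round(a,2),len(q),np.round(np.percentile(q,[0,10,50,90,100]),3) if len(q) else '')
p,d,c=snap('wrist','w14.png')
W=cloud(d,c);k=(W[...,2]>.009)&(W[...,2]<.3)
cv2.imwrite('pics/j14.png',np.hstack([cv2.resize(p[:,:,::-1],(400,300)),cv2.resize(cv2.imread('pics/t14.png')[150:240,310:430],(400,300),interpolation=cv2.INTER_CUBIC)]))
E
```

```text
time_s: 50.8
tool_pos: [0.4132, -0.0066, 0.3149]
tool_rot: [[0.015, 0.111, 0.994], [-0.004, 0.994, -0.111], [-1.0, -0.002, 0.015]]
wrist_force: [1.4, -0.7, -3.9]
width: 0.121
t 50.8 pos [0.4132, -0.0066, 0.3149] w 0.12115001578976052 F [1.4, -0.7, -3.9]
[[0.015, 0.111, 0.994], [-0.004, 0.994, -0.111], [-1.0, -0.002, 0.015]] [-0.178, -0.216, 0.022, 1.793, -0.001, -0.067]
[25.94 -0.18 -0.38]
inside funnel: height above cone outliers
0.0 40 [0.013 0.017 0.061 0.075 0.077]
0.01 125 [0.013 0.057 0.071 0.082 0.088]
0.02 116 [0.024 0.055 0.069 0.079 0.086]
0.03 383 [0.01  0.037 0.109 0.115 0.121]
0.04 386 [0.109 0.115 0.12  0.125 0.131]
0.05 491 [0.118 0.124 0.13  0.135 0.142]
0.06 665 [-0.007  0.003  0.139  0.144  0.149]
0.07 868 [-0.009  0.     0.148  0.153  0.161]
0.08 509 [-0.005  0.     0.155  0.159  0.167]
```

```bash
python3 -m crank '[1,5,-0.2,-0.3,0,0,0, 1,10,-0.2,-0.3,0,0,0, 1,15,-0.2,-0.3,0,0,0, 1,20,-0.2,-0.3,0,0,0, 1,23.5,-0.2,-0.3,0,0,0, 1,25,-0.2,-0.3,0,0,0, 1,25.6,-0.2,-0.3,0,0,0, 1,25.9,-0.2,-0.3,0,0,0, 1,26,-0.2,-0.3,0,0,0, 1,26,-0.2,-0.3,0,0,0]'; python3 -c "
from h import *
st()"
```

```text
time_s: 52.2
tool_pos: [0.4107, -0.0102, 0.0543]
tool_rot: [[0.006, 0.113, 0.994], [-0.003, 0.994, -0.113], [-1.0, -0.002, 0.007]]
wrist_force: [-3.9, -0.4, 6.0]
width: 0.12
t 52.2 pos [0.4107, -0.0102, 0.0543] w 0.11956686258292207 F [-3.9, -0.4, 6.0]
[[0.006, 0.113, 0.994], [-0.003, 0.994, -0.113], [-1.0, -0.002, 0.007]] [-0.187, -0.228, -0.511, 1.281, -0.002, -0.074]
```

On the bench, contact felt. I'll release, retreat and check.

```bash
python3 -m crank '[0,0,0,0,0,0,0, -1,0,0,0,0,0,0, -1,0,0,0,0,0,0, -1,0,0,0,0,0,0, -1,0,0,0,0,0,0, -1,0,0,0,0,0,0, -1,-3,0,0,0,0,0, -1,-8,0,0,0,0,0, -1,-14,0,0,0,0,0, -1,-20,0,0,0,0,0, -1,-24,0,-4,0,0,0, -1,-24,0,-10,0,0,0]'; python3 - <<'E'
from pour import *
st()
p,d,c=snap('wrist','w15.png');W=cloud(d,c)
P=W[(W[...,2]>.085)&(W[...,2]<.1)];P=P[np.linalg.norm(P[:,:2]-[.413,-.009],axis=1)<.06];print('plate',len(P),np.percentile(P[:,2],95) if len(P) else 0)
t,d,c=snap('top','t15.png');W=cloud(d,c)
S=W[200:300,228:282];m=np.isfinite(S[...,2])
R,o=np.array([np.cos(-.115),np.sin(-.115)]),np.array([.427,.049])
X=(S[...,:2]-o)@R;Y=(S[...,:2]-o)@np.array([-R[1],R[0]])
q=S[(abs(X)<.08)&(abs(Y)<.05)];A=np.c_[q[:,:2],np.ones(len(q))];print('pan floor plane',len(q),np.linalg.lstsq(A,q[:,2],rcond=None)[0],np.percentile(q[:,2],[1,50,99]))
dk=W[170:265,130:215];print('deck >.07 inner',np.sum((dk[...,2]>.062)&(abs(dk[...,0]-.515)<.075)&(abs(dk[...,1]-.29)<.09)))
S=W[170:270,390:470]
for lo,hi in((.06,.1),):
  k=(S[...,2]>lo)&(S[...,2]<hi);n,l,s,ce=cv2.connectedComponentsWithStats(k.astype(np.uint8))
  for i in range(1,n):
    if s[i,4]>8: Q=S[l==i];print(s[i],np.round((Q.min(0)+Q.max(0))/2,4))
# change vs. start
k=(cv2.absdiff(t,np.load('top0.npz')['p']).max(2)>60).astype(np.uint8);n,l,s,ce=cv2.connectedComponentsWithStats(k)
print([s[i].tolist() for i in range(1,n) if s[i,4]>15])
a=t[60:340,110:480,::-1];cv2.imwrite('pics/fin.png',cv2.resize(a,(793,600),interpolation=cv2.INTER_CUBIC))
E
```

```text
time_s: 53.7
tool_pos: [0.3102, 0.0017, 0.2944]
tool_rot: [[0.01, 0.113, 0.994], [-0.003, 0.994, -0.113], [-1.0, -0.002, 0.01]]
wrist_force: [-0.7, -0.0, -0.0]
width: 1.001
t 53.7 pos [0.3102, 0.0017, 0.2944] w 1.0010923127405043 F [-0.7, -0.0, -0.0]
[[0.01, 0.113, 0.994], [-0.003, 0.994, -0.113], [-1.0, -0.002, 0.01]] [-0.21, -0.485, -0.216, 1.83, -0.001, -0.097]
plate 618 0.09665806903656021
pan floor plane 1991 [-1.45610751 -1.2603884   0.72271271] [-0.00282189  0.00392951  0.73841232]
deck >.07 inner 0
[45 27 12 10 89] [ 0.5489 -0.4619  0.0745]
[ 33  58  20  11 185] [ 0.4598 -0.4342  0.0774]
[[352, 187, 18, 20, 269], [192, 192, 10, 9, 66], [178, 195, 10, 9, 72], [164, 197, 10, 9, 72], [438, 200, 7, 5, 18], [138, 209, 17, 13, 173], [180, 213, 10, 9, 70], [196, 212, 10, 9, 68], [242, 212, 46, 6, 105], [164, 214, 11, 9, 71], [244, 216, 29, 3, 29], [411, 219, 35, 11, 176], [161, 230, 11, 9, 73], [179, 231, 9, 10, 69], [194, 231, 10, 9, 65], [409, 233, 36, 12, 221], [97, 267, 218, 153, 11436], [0, 331, 100, 89, 5300], [255, 365, 25, 5, 84], [256, 377, 33, 43, 599], [287, 379, 6, 10, 39], [293, 383, 4, 8, 20], [313, 382, 5, 26, 77], [291, 402, 14, 12, 60], [314, 409, 6, 11, 55]]
```

View pics/fin.png

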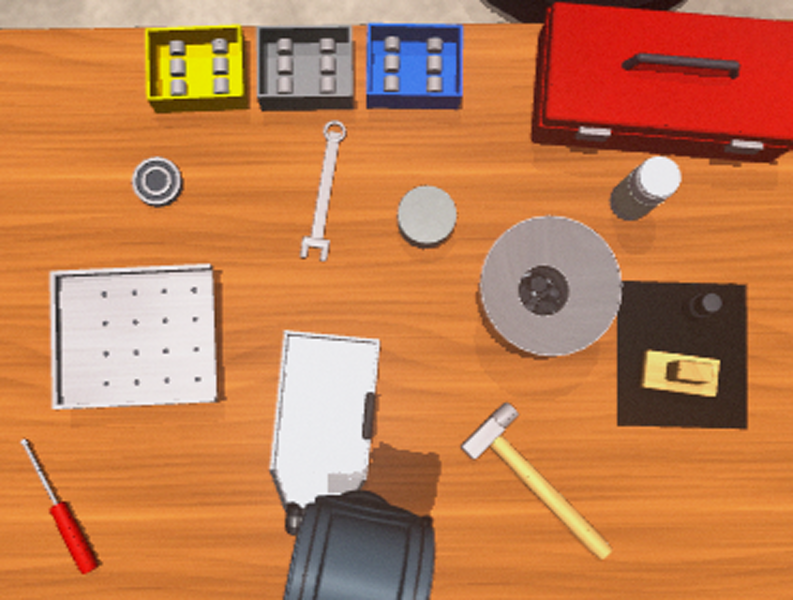

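```bash
python3 - <<'E'
from pour import *
p,d,c=snap('wrist');W=cloud(d,c)
R,o=np.array([np.cos(-.115),np.sin(-.115)]),np.array([.427,.049])
X=(W[...,:2]-o)@R;Y=(W[...,:2]-o)@np.array([-R[1],R[0]])
for a in(-.15,-.12,-.09,-.05,0,.05):
    k=(X>a)&(X<a+.03)&(abs(Y)<.03)&(W[...,2]<.1);print(a,k.sum(),np.round(np.percentile(W[k][:,2],[1,50,99]),3) if k.any() else '')
t,d,c=snap('top');W=cloud(d,c);m=np.linalg.norm(W[...,:2]-C,axis=-1)<.027;print('pile top',np.percentile(W[m][:,2],[5,50,95,100]))
E
```

```text
-0.15 1243 [0.006 0.01  0.013]
-0.12 1151 [0.001 0.005 0.008]
-0.09 1092 [0.001 0.003 0.005]
-0.05 1017 [0.001 0.003 0.005]
0 930 [0.001 0.003 0.005]
0.05 845 [0.001 0.003 0.005]
pile top [0.0481005  0.06867584 0.08189907 0.08432058]
```

The pan is empty and level, the pile is well inside the jar, and the robot is clear. Handing in.

```bash
python3 -c "
from h import *
job.finish_job()"
```

```text
the job is handed in; nothing more can be done
```

I handed the job in at about 54 s of the 210 s allowed. I stood the socket on the mat, slid the pan in under the open edge, and swept the 9 nuts off the board in two lanes. After setting the scraper back on the mat, I poured the nuts through the funnel in slow tilt steps up to 55° and set the pan down level on the bench.

**Last checks**
- **Jar:** the nuts are piled in it, with the highest point about 84–88 mm above the bench. That puts every nut's centre inside the 85 mm limit above the jar floor. The funnel cone is clear.
- **Counting:** I counted 9 nuts in the pan before pouring. I could not count them one by one in the jar, but none showed on the deck, on the visible bench or in the pan. The arm hid a small patch of bench near the spout in the last top view.
- **Pan:** the depth reading shows it empty and level, with the grip plate's top at 97 mm. One plane fit of the pan floor from the top camera was spoiled by the arm in view, so I relied on the wrist camera instead.
- **Mat:** scraper and socket stand upright on it, at about (0.460, -0.434) and (0.549, -0.462).
- **Other objects:** the bystanders look unmoved compared with the first top view.
- **Wrist force:** it read 3.7 N with the pan tipped at 55°, against about 3.5 N expected for an empty pan. It read 6.2 N once just after levelling the pan near a joint limit, then 3.9 N. I took the high reading as transient.

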